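# Pile angle brackets on the demagnetiser and switch it on

### The arm

A 6-joint arm with a two-finger parallel gripper is mounted at the origin on the work surface. World frame = base frame: x ahead of the robot, y to its left, z up, the work surface at z = 0. Lengths are in m, angles in rad, forces in N, time in s.
With the tool pointing down it reaches from about 0.375 to 0.9 m from the base axis. Payload 3.1 kg.
Tool frame: the origin (TCP) lies on the centre line of the jaws, within the pads' length; the fingertips stand robot.tip_reach ahead of it and the grasp point (between the pads) lies 8 mm behind it (robot.tip_reach is the distance from the TCP to the fingertips, in m); z points along the fingers, y is the line along which they close (so a half turn about z gives the same grasp; the last joint's range is limited). The gripper opens to 87 mm and grips with 3 to 60 N. Pads are 19 mm wide; open, the fingers measure 117 mm over their backs; the gripper's body (75 mm by 190 mm) begins 51 mm behind the grasp point.
Start: joints at [-1.486, 0.527, 1.433, -0, 1.181, -0.178], TCP at [0.163, -0.603, 0.234] pointing down, gripper open.
Joint ranges: [-3.08, 3.08], [-0.75, 2.2], [0.22, 2.44], [-1.43, 4.57], [0, 2.65], [-2.85, 2.85]. Speed limits (rad/s): [2.79, 2.79, 3.14, 3.14, 3.14, 3.14].

### API

Orientations are given as a unit quaternion [x, y, z, w].
In Python, from rig import robot gives the robot as it stands.
- The arm moves only by the tool jog_arm, never from a script. Its argument "motion" is one flat list of numbers, 7 for each row, row after row: the shift along the tool's x, y, z scaled (see below), then the turn, a rotation vector about the tool's x, y, z scaled (see below), then the gripper's target within -1 to 1 (shut at 1, half-way at 0, fully open at -1). In form: [x, y, z, rx, ry, rz, hand, x, y, z, rx, ry, rz, hand, ...]. A call has 1 to 12 rows; each row shifts and turns the commanded pose from where the row before left it, along the tool's axes as they then stand; what a row does not reach is not made up. The controller multiplies each number of a shift by 4 cm and each number of a turn by 4 degrees. A row lasts 1/8 s, in which the tool goes at most 62.5 mm and 10.7 degrees, less where a joint would pass 70% of its speed; a pose out of reach is approached as far as the arm can. A call with a number of a shift or a turn outside -1 to 1 is refused whole. A call with a gripper value outside its range is refused whole. The fingers move at their own pace and stop on an object; "grip_force" is the grip in N (left out, the last holds). Time passes only in rows, so rows that do not move let the fingers close. It gives the time, the measured TCP pose, the force, the opening and the grip force at its end, in the units of the state.
- robot.get_obs(): the state, without advancing time (a new reading comes with each control period).
- robot.camera(name): name is "scene" or "top" or "wrist"; returns the picture (400x640x3 uint8, blue, green, red); there is no depth.
- robot.calibration(name): a dict with "fx", "fy", "cx", "cy" (pixels), "R" (3x3) and "t" (3): a world point X has camera coordinates R X + t; the wrist camera has in their place "T_tool_cam" (4x4, takes a point from camera to tool coordinates, whose origin is the TCP and whose axes are the flange's). Camera axes: x right, y down, z forward; pixel columns grow to the right and rows downward; lengths in m; the calibration is good to about 2 mm. A picture is of the moment at which its call begins: read the wrist's pose just before it. calibration takes no time and is no camera call.
- robot.hand_in(): hands the job in; it is judged then, once.
The state is a dict: "time": time; "q": joint angles; "joint_velocities": joint speeds; "joint_torque": joint torques, N m; "position": TCP position; "tool_rot": TCP orientation; "ft_force": force on the tool from outside, world axes, zero at the start; "moment": the same for the moment, N m; "grip_width": finger opening in m; "grip_force": force on a finger pad.
Only numpy, scipy, OpenCV 4.12 (cv2) and the standard library are available. Lean on these libraries where they do the work, as an engineer would, in place of code of your own. Each camera call takes 0.05 s, during which the arm holds its last target. There are 200 camera calls.

### The job

Put the carton that lies on the demagnetiser's plate into the blue bin, then pile all the steel angle brackets on the middle of the plate, one on another, heels up and lengthwise along the plate, with the heels at alternating ends (the lowest bracket's heel towards the knob), each foot lying flat on the one below and just clear of its heel. Then set the keeper cap, grip up, over the middle of the plate on the foot of the top bracket, so that it sits down flat with its two flanges straddling the foot, and last of all turn the knob clockwise until it clicks over to on. Leave the other things on the bench alone.

Things in the scene. Friction and masses are not known exactly. Their poses are not given: they have to be found in the camera images.
- bracket1_mid (a point): steel angle bracket, about 0.6 kg: a flat foot 110 mm long (x), 46 wide (y), 14 thick, with a heel across its +x end, 14 mm thick (x) and standing 11 mm above the foot (25 mm overall height). Its x axis points to the heel end, z up as it lies. Point at the middle of the 110 x 46 footprint, 12.5 mm above the underside. Three to five of the five brackets are present; an absent one reads None.
- bracket2_mid (a point): steel angle bracket, about 0.6 kg: a flat foot 110 mm long (x), 46 wide (y), 14 thick, with a heel across its +x end, 14 mm thick (x) and standing 11 mm above the foot (25 mm overall height). Its x axis points to the heel end, z up as it lies. Point at the middle of the 110 x 46 footprint, 12.5 mm above the underside. Three to five of the five brackets are present; an absent one reads None.
- bracket3_mid (a point): steel angle bracket, about 0.6 kg: a flat foot 110 mm long (x), 46 wide (y), 14 thick, with a heel across its +x end, 14 mm thick (x) and standing 11 mm above the foot (25 mm overall height). Its x axis points to the heel end, z up as it lies. Point at the middle of the 110 x 46 footprint, 12.5 mm above the underside. Three to five of the five brackets are present; an absent one reads None.
- bracket4_mid (a point): steel angle bracket, about 0.6 kg: a flat foot 110 mm long (x), 46 wide (y), 14 thick, with a heel across its +x end, 14 mm thick (x) and standing 11 mm above the foot (25 mm overall height). Its x axis points to the heel end, z up as it lies. Point at the middle of the 110 x 46 footprint, 12.5 mm above the underside. Three to five of the five brackets are present; an absent one reads None.
- bracket5_mid (a point): steel angle bracket, about 0.6 kg: a flat foot 110 mm long (x), 46 wide (y), 14 thick, with a heel across its +x end, 14 mm thick (x) and standing 11 mm above the foot (25 mm overall height). Its x axis points to the heel end, z up as it lies. Point at the middle of the 110 x 46 footprint, 12.5 mm above the underside. Three to five of the five brackets are present; an absent one reads None.
- plate_mid (a point): middle of the top face of the demagnetiser's raised dark steel plate (110 mm in x, 165 in y, top 46 mm above the bench). The demagnetiser is a fixed grey box 150 (x) by 290 (y) by 40 mm high; z up, y runs along its long side, the knob is towards -y. With the bottom bracket's middle 10 mm from this point towards the knob, and the next one's 10 mm away from it, and so on, the heels clear the feet by 6 mm.
- knob_grip (a point): on the axis of the demagnetiser's rotary switch, 160 mm from plate_mid towards -y, at the height to grip (67 mm above the bench): a black bar grip 54 mm long (along this point's x axis, which turns with it), 15 wide, its top 12 mm above the point, its sides 26 mm high above a round skirt of 52 mm diameter.
- knob (a joint): angle of the rotary switch, rad: 0 is off (as it starts), growing as it turns clockwise seen from above. An over-centre spring holds it against a stop at 0 and at 1.2 (on): turning it takes about 0.12 N m at first, falling to nothing at 0.6, past which the switch clicks over by itself to 1.2; let go before 0.6 it springs back.
- keeper_mid (a point): keeper cap, 0.35 kg: dark steel plate 60 (x) x 64 (y) x 14 mm thick with a 5 mm thick flange hanging 7 mm below it along each long side (54 mm clear between them, open at both x ends), so that it straddles a bracket's foot, its x axis along the foot; on top a black upright grip 44 long (x), 14 wide (y), 24 high. 45 mm overall, standing on its flanges at the start; point at its middle, 22.5 mm above the flanges' undersides, thus 15.5 mm above the top of a foot it sits on.
- carton_mid (a point): small cardboard carton, closed, 0.12 kg, 80 (x) x 50 (y) x 34 mm high, lying on the demagnetiser plate at the start. Point at its middle, 17 mm above the underside.
- bin_in (a point): middle of the inner floor of the open blue bin (fixed), 5 mm or so above the bench; inside about 162 (x) x 132 (y) mm, walls 4 mm thick, rim 50 mm above the bench.
- jar: bystander, loose, to be left alone: clear screw jar, 48 mm across, 55 high. Origin at its underside.
- tape: bystander, loose, to be left alone: roll of black tape lying flat, 68 mm across, 22 high. Origin at its underside.
- spray: bystander, loose, to be left alone: blue spray can with a red cap, 48 mm across, 110 high. Origin at its underside.
- driver: bystander, loose, to be left alone: screwdriver lying on the bench. Origin at its underside (middle of the tool).
- spanner: bystander, loose, to be left alone: spanner lying on the bench. Origin at its underside (middle of the tool).

How it is judged:
By the outcome, as a careful person would: the job done as asked, in the order asked, and still so for the second after the job is handed in, with the robot touching nothing.
Of bracket1, bracket2, bracket3, bracket4, bracket5 only 3 to 5 are there at a start; the rules pass over those that are not, and their reading is None.
At some moment in a run one of carton, keeper may be knocked a few centimetres aside while the robot is not near it.
Once in a run the grip may slacken for a moment while it holds something.
It also fails if it takes over 210 s, if anything falls off the work surface, if the arm or the gripper's body presses on something with over 40 N, if the wrist force passes 120 N, or if a joint passes its speed limit or range.

## Working session

There is one attempt and no reset: what is moved stays moved. The work goes in short steps, Python scripts to look and compute and a tool call to move; the robot and the scene stay as the last step left them, time stands still between calls to the robot, and variables do not carry over. Pictures are saved under pics/ and viewed, at most 14 in all, crops included, and the job is handed in when it is done.

Besides the shell and the picture viewer there is one more tool, called after "Request:" by a JSON object that holds its "method" and its "body", one argument or row to a line. jog_arm: Moves the arm, as the interface text tells. Shifts and turns lie within -1 to 1; 1 stands for 4 cm of shift or 4 degrees of turn. Its arguments: {"type":"object","properties":{"motion":{"type":"array","items":{"type":"number"}},"grip_force":{"type":"number"}},"required":["motion"]}

```bash
mkdir -p pics; ls
python3 - <<'E'
from rig import robot
import cv2
o=robot.get_obs()
for k,v in o.items(): print(k,v)
print(robot.tip_reach)
for n in("scene","top","wrist"):
    print(n,robot.calibration(n))
cv2.imwrite("pics/top1.png",robot.camera("top"))
cv2.imwrite("pics/scene1.png",robot.camera("scene"))
E
```

```text
pics
time 0.0
q [-1.48552133e+00  5.28450707e-01  1.43390926e+00 -3.77685088e-06
  1.18142257e+00 -1.78493328e-01]
joint_velocities [ 0.00100976  0.00059472 -0.00030313  0.00101809 -0.00019945 -0.00059292]
joint_torque [ 6.58626486e-04 -4.40039062e+01 -1.76591384e+01  6.33283379e-02
  5.81624871e-02 -1.61938547e-04]
position [ 0.16291928 -0.60264526  0.23257892]
tool_rot [ 9.91315193e-01  1.31502809e-01  4.92714742e-05 -1.09383437e-03]
ft_force [-0.40436752 -0.44011641 -0.24782254]
moment [-0.00176886 -0.058171   -0.00867382]
grip_force 0.0
grip_width 0.08714558419127971
0.011
scene {'fx': 492.9335521182451, 'fy': 492.9335521182451, 'cx': 326.98651584845555, 'cy': 194.76558727437575, 'R': array([[ 0.60225108,  0.79825654, -0.00895172],
       [ 0.65697432, -0.50196756, -0.56250627],
       [-0.45351779,  0.33288896, -0.82674455]]), 't': array([-0.39086163, -0.31285624,  1.60165316])}
top {'fx': 362.4527352898859, 'fy': 362.4527352898859, 'cx': 321.6237817600448, 'cy': 199.70347456263312, 'R': array([[ 0.02500604, -0.99958961, -0.01397503],
       [-0.98631213, -0.02238996, -0.16336176],
       [ 0.16298182,  0.01786877, -0.98646725]]), 't': array([0.04372441, 0.57682389, 1.06051079])}
wrist {'fx': 305.4268715477017, 'fy': 305.4268715477017, 'cx': 320.3104125041567, 'cy': 196.9534223897003, 'T_tool_cam': array([[-5.70700515e-04, -9.63261398e-01, -2.68564989e-01,
         7.44787968e-02],
       [ 9.99999670e-01, -7.04902962e-04,  4.03274779e-04,
         5.11993426e-04],
       [-5.77771283e-04, -2.68564671e-01,  9.63261483e-01,
        -1.51202184e-01],
       [ 0.00000000e+00,  0.00000000e+00,  0.00000000e+00,
         1.00000000e+00]])}
```

View pics/top1.png

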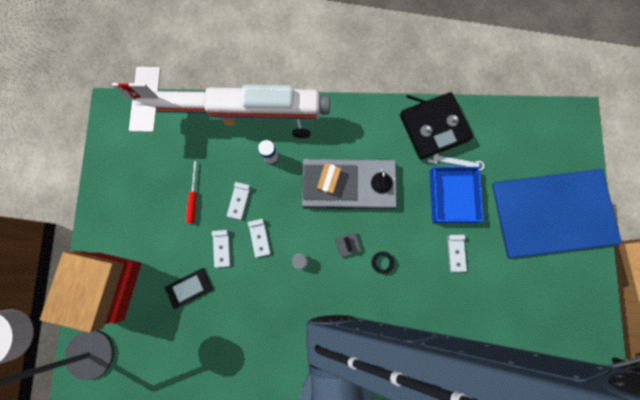

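View pics/scene1.png

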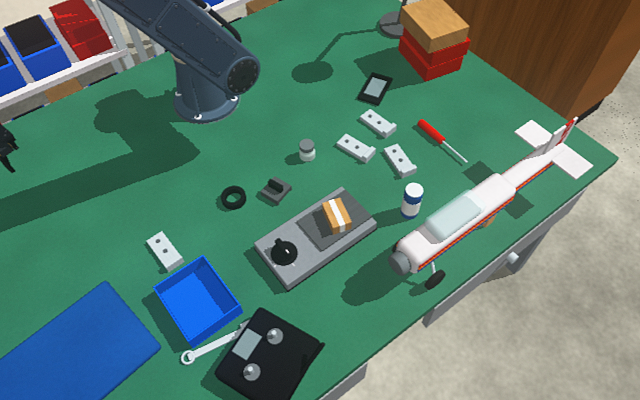

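The top view shows the plate at (340,182), carton (329,178), knob (381,183), bin (457,195), keeper (348,245), and four brackets at (238,200), (260,238), (221,248) and (457,253). I'll enlarge it to read the corners.

```bash
cat > h.py <<'E'
import numpy as np, cv2
from rig import robot
from scipy.spatial.transform import Rotation as Ro
def ray(c,R,t,px,z):
    d=R.T@np.array([(px[0]-c['cx'])/c['fx'],(px[1]-c['cy'])/c['fy'],1]); o=-R.T@t
    return o+d*(z-o[2])/d[2]
def fix(n,px,z):
    c=robot.calibration(n); return ray(c,c['R'],c['t'],px,z)
def wcam(o):
    c=robot.calibration('wrist'); T=np.eye(4); T[:3,:3]=Ro.from_quat(o['tool_rot']).as_matrix(); T[:3,3]=o['position']
    T=np.linalg.inv(T@c['T_tool_cam']); return c,T[:3,:3],T[:3,3]
def wr(o,px,z):
    return ray(*wcam(o),px,z)
def proj(cam,X):
    c,R,t=cam; p=R@np.array(X)+t; return np.array([c['fx']*p[0]/p[2]+c['cx'],c['fy']*p[1]/p[2]+c['cy']])
def fcam(n): c=robot.calibration(n); return c,c['R'],c['t']
def yaw(o):  # tool y axis heading & x axis
    M=Ro.from_quat(o['tool_rot']).as_matrix(); return np.degrees(np.arctan2(M[1,0],M[0,0])),M
E
python3 - <<'E'
from h import *
im=cv2.imread("pics/top1.png")
cr=im[140:300,190:510]; cv2.imwrite("pics/crop1.png",cv2.resize(cr,None,fx=2.5,fy=2.5,interpolation=cv2.INTER_CUBIC))
# white blobs = brackets
hsv=cv2.cvtColor(im,cv2.COLOR_BGR2HSV)
m=((hsv[...,1]<60)&(hsv[...,2]>140)).astype(np.uint8)
m[:, :200]=0; m[:175]=0; m[285:]=0; m[:,500:]=0
n,l,s,c=cv2.connectedComponentsWithStats(m)
for i in range(1,n):
    if s[i,4]>80:
        r=cv2.minAreaRect(np.argwhere(l==i)[:,::-1].astype(np.float32)); b=cv2.boxPoints(r)
        print(s[i],np.round(r[0],1),np.round(r[1],1)); 
        W=np.array([fix("top",p,0.018) for p in b]); print(W[:,:2].mean(0).round(3),[(round(float(np.linalg.norm(W[k+1]-W[k])),3),round(float(np.degrees(np.arctan2(*(W[k+1]-W[k])[1::-1]))))) for k in(0,1)])
for nm,p,z in [("carton",(329,178),.08),("knob",(381,182),.079),("keeper",(348,243),.04),("bin",(457,195),.005)]: print(nm,fix("top",p,z).round(3))
E
```

```text
[322 175  11  17 101] [326.8 182.6] [ 5.7 17.7]
[0.636 0.043] [(0.057, -17), (0.018, -108)]
[302 175  94  31 932] [348.5 190. ] [30. 93.]
[ 0.614 -0.026] [(0.295, -89), (0.096, 180)]
[227 182  22  38 549] [237.9 200.5] [15.7 36.3]
[0.573 0.322] [(0.115, -10), (0.051, -102)]
[248 219  22  39 576] [258.6 237.6] [37. 16.]
[0.458 0.25 ] [(0.05, -77), (0.115, -165)]
[211 230  19  38 583] [220.5 248.2] [37.1 16.6]
[0.422 0.366] [(0.052, -84), (0.114, -172)]
[447 234  20  38 622] [456.5 252.8] [37.4 17.4]
[ 0.426 -0.357] [(0.054, -85), (0.113, -178)]
carton [0.637 0.036 0.08 ]
knob [ 0.628 -0.119  0.079]
keeper [ 0.446 -0.025  0.04 ]
bin [ 0.608 -0.37   0.005]
```

View pics/crop1.png

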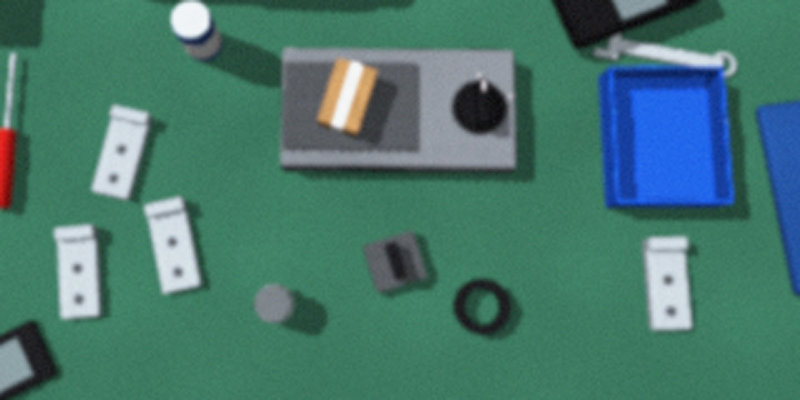

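Crop read: box corners at (283,48), (515,50), (515,165), (281,163); plate corners at (285,63), (420,65), (419,152), (283,150). The bracket heels are all on the far side. The keeper's grip slants at (390,245)–(403,278), and the carton's top corners are (342,58), (378,68), (355,133), (318,122).

```bash
cat >> h.py <<'E'
def plan(x,y,z,h):
    """turn first (rz, 4deg units), then shift in tool axes (4cm units) to target, tool pointing down, tool-x heading h deg"""
    o=robot.get_obs(); hd,M=yaw(o); p=o['position']
    hr=np.radians(h); Rt=np.array([[np.cos(hr),np.sin(hr),0],[np.sin(hr),-np.cos(hr),0],[0,0,-1]])
    rv=np.degrees(Ro.from_matrix(M.T@Rt).as_rotvec())/4
    d=Rt.T@(np.array([x,y,z])-p)/0.04
    print("t%.1f pos"%o['time'],p.round(4),"head %.1f"%hd,"w %.4f f %.1f"%(o['grip_width'],o['grip_force']),"F",np.round(o['ft_force'],1),"q6 %.2f"%o['q'][5],"| turn",rv.round(2),"shift",d.round(3))
E
python3 - <<'E'
from h import *
f=lambda p,z: fix("top",(190+p[0]/2.5,140+p[1]/2.5),z)
for nm,P,z in [("plate",[(285,63),(420,65),(419,152),(283,150)],.046),("box",[(283,48),(515,50),(515,165),(281,163)],.04),("carton",[(342,58),(378,68),(355,133),(318,122)],.08),("bin rim",[(601,70),(727,68),(735,207),(606,209)],.05),("kgrip",[(390,245),(403,278)],.045),("jar",[(274,303)],.055),("spray",[(190,18)],.11),("tape",[(482,306)],.022),("knobtop",[(480,107)],.075)]:
    W=np.array([f(p,z)[:2] for p in P]); print(nm,W.mean(0).round(4),W.round(3).tolist())
plan(.637,.036,.16,-16)
E
```

```text
plate [0.6292 0.0309] [[0.684, 0.115], [0.685, -0.053], [0.575, -0.053], [0.574, 0.114]]
box [ 0.6333 -0.0268] [[0.704, 0.119], [0.708, -0.172], [0.563, -0.171], [0.558, 0.116]]
carton [0.6366 0.0355] [[0.682, 0.044], [0.671, 0.0], [0.591, 0.027], [0.603, 0.071]]
bin rim [ 0.5989 -0.3535] [[0.682, -0.275], [0.688, -0.43], [0.516, -0.431], [0.51, -0.277]]
kgrip [ 0.4415 -0.0268] [[0.461, -0.019], [0.422, -0.035]]
jar [0.3887 0.1178] [[0.389, 0.118]]
spray [0.7191 0.225 ] [[0.719, 0.225]]
tape [ 0.3912 -0.1326] [[0.391, -0.133]]
knobtop [ 0.6266 -0.1227] [[0.627, -0.123]]
t0.1 pos [ 0.163  -0.6027  0.2327] head 15.1 w 0.0871 f 0.0 F [0.4 0.3 1.2] q6 -0.18 | turn [-0.03  0.    7.78] shift [  6.99  -18.616   1.817]
```

Request:
{"method": "jog_arm", "body": {
  "motion": [0,0,0,0,0,0.97,-1,0,0,0,0,0,0.97,-1,0,0,0,0,0,0.97,-1,0,0,0,0,0,0.97,-1,0,0,0,0,0,0.97,-1,0,0,0,0,0,0.97,-1,0,0,0,0,0,0.97,-1,0,0,0,0,0,0.97,-1,0.37,-0.98,0,0,0,0,-1,0.37,-0.98,0,0,0,0,-1,0.37,-0.98,0,0,0,0,-1,0.37,-0.98,0,0,0,0,-1]
}}

```text
time: 1.6
position: [0.2635, -0.4674, 0.2331]
tool_rot: [0.99, -0.139, -0.0, -0.0]
ft_force: [1.3, -0.6, 0.2]
grip_width: 0.0871
grip_force: 0.0
```

Request:
{"method": "jog_arm", "body": {
  "motion": [0.37,-0.98,0,0,0,0,-1,0.37,-0.98,0,0,0,0,-1,0.37,-0.98,0,0,0,0,-1,0.37,-0.98,0,0,0,0,-1,0.37,-0.98,0,0,0,0,-1,0.37,-0.98,0,0,0,0,-1,0.37,-0.98,0,0,0,0,-1,0.37,-0.98,0,0,0,0,-1,0.37,-0.98,0.1,0,0,0,-1,0.37,-0.98,0.1,0,0,0,-1,0.37,-0.98,0.1,0,0,0,-1,0.37,-0.98,0.3,0,0,0,-1]
}}

```text
time: 3.1
position: [0.5638, -0.0641, 0.2095]
tool_rot: [0.99, -0.138, 0.0, 0.0]
ft_force: [-0.1, -0.5, 0.2]
grip_width: 0.0868
grip_force: 0.0
```

Request:
{"method": "jog_arm", "body": {
  "motion": [0.37,-0.98,0.4,0,0,0,-1,0.37,-0.98,0.4,0,0,0,-1,0.37,-0.98,0.4,0,0,0,-1,0,0,0,0,0,0,-1]
}}

```text
time: 3.6
position: [0.6378, 0.0383, 0.1594]
tool_rot: [0.991, -0.137, -0.001, -0.0]
ft_force: [0.1, -0.5, 0.1]
grip_width: 0.0871
grip_force: 0.0
```

Run:
```python
from h import *
plan(.637,.036,.16,-16)
cv2.imwrite("pics/w1.png",robot.camera("wrist"))
```

```text
t3.6 pos [0.6378 0.0383 0.1594] head -15.7 w 0.0871 f 0.0 F [ 0.1 -0.5  0.1] q6 1.73 | turn [0.   0.04 0.07] shift [-0.004  0.06  -0.014]
```

View pics/w1.png

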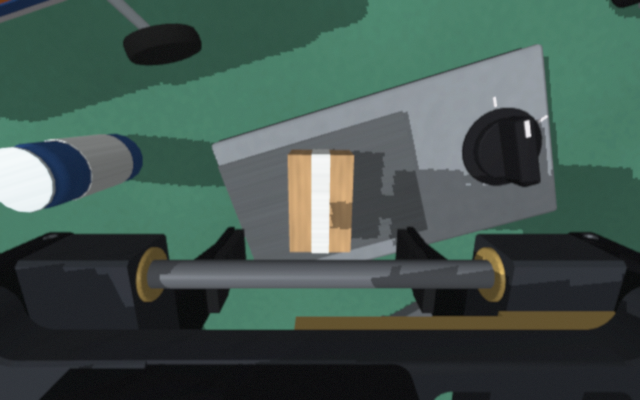

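Run:
```python
from h import *
o=robot.get_obs()
c=[(289,154),(353,154),(352,252),(290,252)]
W=np.array([wr(o,p,.08)[:2] for p in c]); print("carton",W.mean(0).round(4),W.round(3).tolist())
for p,z in [((410,112),.046),((427,230),.046),((213,145),.04),((540,45),.04),((556,208),.04),((521,148),.079)]: print(p,wr(o,p,z).round(4))
d=W[1]-W[2]; print(np.degrees(np.arctan2(d[1],d[0])))
```

```text
carton [0.6401 0.0353] [[0.686, 0.048], [0.672, 0.001], [0.594, 0.022], [0.608, 0.071]]
(410, 112) [ 0.6881 -0.0557  0.046 ]
(427, 230) [ 0.5797 -0.0502  0.046 ]
(213, 145) [0.7074 0.115  0.04  ]
(540, 45) [ 0.7104 -0.1689  0.04  ]
(556, 208) [ 0.5657 -0.1715  0.04  ]
(521, 148) [ 0.6421 -0.1224  0.079 ]
-14.740228326783066
```

Request:
{"method": "jog_arm", "body": {
  "motion": [0.07,0.06,0.8,0,0,0,-1,0,0,0.8,0,0,0,-1,0,0,0.6,0,0,0,-1,0,0,0.22,0,0,0,-1,0,0,0,0,0,0,1,0,0,0,0,0,0,1,0,0,0,0,0,0,1,0,0,0,0,0,0,1,0,0,0,0,0,0,1],
  "grip_force": 20
}}

```text
time: 4.78
position: [0.6403, 0.0329, 0.0654]
tool_rot: [0.99, -0.139, 0.001, -0.0]
ft_force: [0.7, 0.3, 4.1]
grip_width: 0.0498
grip_force: 20.0
```

Request:
{"method": "jog_arm", "body": {
  "motion": [0,0,-0.5,0,0,0,1,0,0,-1,0,0,0,1,0,0,-1,0,0,0,1]
}}

```text
time: 5.15
position: [0.6395, 0.0325, 0.1665]
tool_rot: [0.99, -0.138, -0.0, 0.0]
ft_force: [1.2, -0.9, -0.7]
grip_width: 0.05
grip_force: 20.0
```

Run:
```python
from h import *
plan(.60,-.353,.12,0)
plan(.60,-.353,.12,-90)
```

```text
t5.2 pos [0.6395 0.0325 0.1665] head -15.9 w 0.0500 f 20.0 F [ 1.2 -0.9 -0.7] q6 1.73 | turn [ 0.    0.01 -3.98] shift [-0.988  9.638  1.161]
t5.2 pos [0.6395 0.0325 0.1665] head -15.9 w 0.0500 f 20.0 F [ 1.2 -0.9 -0.7] q6 1.73 | turn [1.000e-02 0.000e+00 1.852e+01] shift [9.638 0.988 1.161]
```

Request:
{"method": "jog_arm", "body": {
  "motion": [0,0,0,0,0,-1,1,0,0,0,0,0,-1,1,0,0,0,0,0,-1,1,0,0,0,0,0,-0.98,1,-0.1,0.96,0,0,0,0,1,-0.1,0.96,0,0,0,0,1,-0.1,0.96,0,0,0,0,1,-0.1,0.96,0,0,0,0,1,-0.1,0.96,0,0,0,0,1,-0.1,0.96,0,0,0,0,1,-0.1,0.96,0,0,0,0,1,-0.1,0.96,0,0,0,0,1]
}}

```text
time: 6.65
position: [0.6074, -0.2759, 0.1659]
tool_rot: [1.0, -0.0, 0.0, 0.0]
ft_force: [0.3, 0.6, -0.8]
grip_width: 0.0495
grip_force: 20.0
```

Request:
{"method": "jog_arm", "body": {
  "motion": [-0.1,0.96,0.3,0,0,0,1,-0.1,0.96,0.4,0,0,0,1,0,0,0,0,0,0,1]
}}

```text
time: 7.02
position: [0.5983, -0.3544, 0.1362]
tool_rot: [1.0, -0.002, -0.001, 0.0]
ft_force: [-0.5, 0.5, -1.9]
grip_width: 0.0498
grip_force: 20.0
```

Run:
```python
from h import *
plan(.60,-.353,.03,0)
cv2.imwrite("pics/w2.png",robot.camera("wrist"))
```

```text
t7.0 pos [ 0.5983 -0.3544  0.1362] head -0.2 w 0.0498 f 20.0 F [-0.5  0.5 -1.9] q6 0.88 | turn [ 0.    0.02 -0.06] shift [ 0.041 -0.034  2.654]
```

View pics/w2.png

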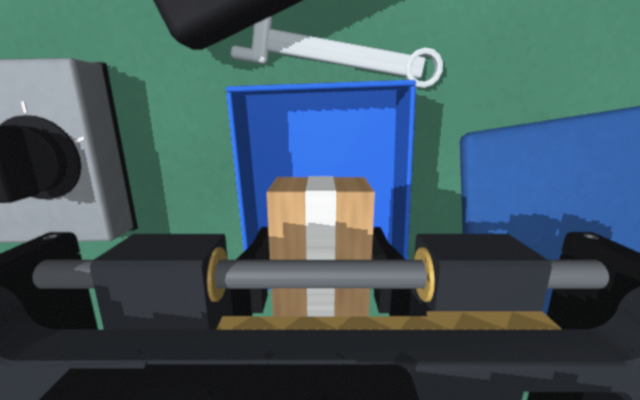

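Carton is held and centred over the bin (rim corners at (229,88) and (414,84)). I'll lower it, open part-way, rise and turn for bracket D.

Request:
{"method": "jog_arm", "body": {
  "motion": [0.04,-0.03,0.9,0,0,0,1,0,0,0.9,0,0,0,1,0,0,0.6,0,0,0,1,0,0,0.2,0,0,0,1,0,0,0,0,0,0,-0.35,0,0,0,0,0,0,-0.35,0,0,-0.3,0,0,0,-0.35,0,0,-0.9,0,0,0,-0.35,0,0,-1,0,0,0,-0.35,0,0,-0.8,0,0,0,-0.35]
}}

```text
time: 8.32
position: [0.6021, -0.3509, 0.1566]
tool_rot: [1.0, -0.0, 0.002, 0.001]
ft_force: [-0.2, -0.7, -0.2]
grip_width: 0.0585
grip_force: 0.0
```

Request:
{"method": "jog_arm", "body": {
  "motion": [0,0,0,0,0,-1,-1,0,0,0,0,0,-1,-1,0,0,0,0,0,-1,-1,0,0,0,0,0,-1,-1,0,0,0,0,0,-1,-1,0,0,0,0,0,-1,-1,0,0,0,0,0,-1,-1,0,0,0,0,0,-1,-1,0,0,0,0,0,-1,-1,0,0,0,0,0,-1,-1,0,0,0,0,0,-1,-1,0,0,0,0,0,-1,-1]
}}

```text
time: 9.82
position: [0.6017, -0.3506, 0.1548]
tool_rot: [0.913, 0.408, 0.001, 0.001]
ft_force: [0.1, -0.2, -0.3]
grip_width: 0.0867
grip_force: 0.0
```

Request:
{"method": "jog_arm", "body": {
  "motion": [0,0,0,0,0,-1,-1,0,0,0,0,0,-1,-1,0,0,0,0,0,-1,-1,0,0,0,0,0,-1,-1,0,0,0,0,0,-1,-1,0,0,0,0,0,-1,-1,0,0,0,0,0,-1,-1,0,0,0,0,0,-1,-1,0,0,0,0,0,-1,-1,0,0,0,0,0,-1,-1,0,0,0,0,0,-1,-1,0,0,0,0,0,-1,-1]
}}

```text
time: 11.32
position: [0.6017, -0.3506, 0.1548]
tool_rot: [0.668, 0.744, 0.0, 0.001]
ft_force: [-0.2, 0.2, -0.6]
grip_width: 0.0869
grip_force: 0.0
```

Request:
{"method": "jog_arm", "body": {
  "motion": [0,0,0,0,0,-1,-1,0,0,0,0,0,-1,-1,0,0,0,0,0,-1,-1,0,0,0,0,0,-1,-1,0,0,0,0,0,-1,-1,0,0,0,0,0,-1,-1,0,0,0,0,0,-1,-1,0,0,0,0,0,-1,-1,0,0,0,0,0,-1,-1,0,0,0,0,0,-1,-1,0,0,0,0,0,-1,-1,0,0,0,0,0,-1,-1]
}}

```text
time: 12.82
position: [0.6017, -0.3505, 0.1548]
tool_rot: [0.308, 0.951, -0.0, 0.001]
ft_force: [-0.3, -0.0, 0.3]
grip_width: 0.087
grip_force: 0.0
```

Request:
{"method": "jog_arm", "body": {
  "motion": [0,0,0,0,0,-1,-1,0,0,0,0,0,-1,-1,0,0,0,0,0,-1,-1,0,0,0,0,0,-1,-1,0,0,0,0,0,-1,-1,0,0,0,0,0,-1,-1,0,0,0,0,0,-1,-1,0,0,0,0,0,-1,-1,0,0,0,0,0,-1,-1,0.95,0,0,0,0,0,-1,0.95,0,0,0,0,0,-1,0.95,0,0,0,0,0,-1]
}}

```text
time: 14.32
position: [0.4867, -0.3505, 0.1545]
tool_rot: [-0.0, 1.0, -0.001, 0.001]
ft_force: [-0.6, -0.5, 0.3]
grip_width: 0.0871
grip_force: 0.0
```

Run:
```python
from h import *
plan(.43,-.357,.13,182)
```

```text
t14.3 pos [ 0.4867 -0.3505  0.1545] head -180.0 w 0.0871 f 0.0 F [-0.6 -0.5  0.3] q6 -2.38 | turn [-0.03  0.03 -0.5 ] shift [ 1.423 -0.112  0.614]
```

Request:
{"method": "jog_arm", "body": {
  "motion": [0.9,-0.1,0,0,0,-0.5,-1,0.52,0,0.3,0,0,0,-1,0,0,0.3,0,0,0,-1,0,0,0,0,0,0,-1]
}}

```text
time: 14.82
position: [0.4312, -0.355, 0.1287]
tool_rot: [-0.017, 1.0, -0.0, 0.0]
ft_force: [0.8, -0.7, -0.1]
grip_width: 0.087
grip_force: 0.0
```

Run:
```python
from h import *
plan(.43,-.357,.13,182)
cv2.imwrite("pics/w3.png",robot.camera("wrist"))
```

```text
t14.8 pos [ 0.4312 -0.355   0.1287] head -178.0 w 0.0870 f 0.0 F [ 0.8 -0.7 -0.1] q6 -2.49 | turn [-0.    0.01 -0.  ] shift [ 0.031 -0.049 -0.032]
```

View pics/w3.png

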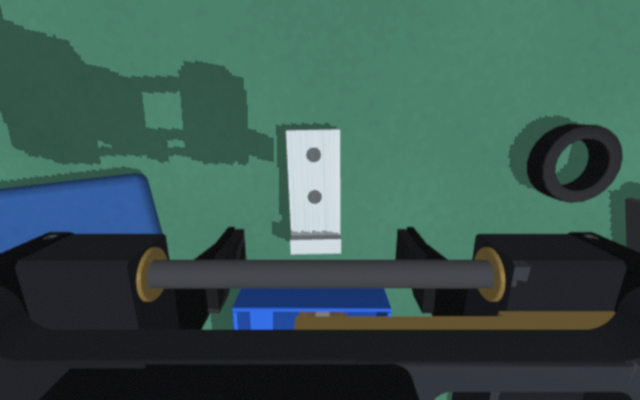

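Bracket D is fully visible: foot end edge (287,130)–(339,129), heel top back edge (291,253)–(341,253).

```bash
cat >> h.py <<'E'
def brk(o,end,heel):
    """end: 2 px of foot's plain end edge (z .014), heel: 2 px of heel's back top edge (z .025)"""
    E=np.mean([wr(o,p,.014)[:2] for p in end],0); H=np.mean([wr(o,p,.025)[:2] for p in heel],0)
    d=H-E; L=np.linalg.norm(d); y=np.degrees(np.arctan2(d[1],d[0])); m=(E+H)/2
    print("len %.4f yaw %.1f mid"%(L,y),m.round(4),"grasp",(m+d/L*.0045).round(4)); return m,y
E
python3 - <<'E'
from h import *
o=robot.get_obs()
m,y=brk(o,[(287,130),(339,129)],[(291,253),(341,253)])
print([np.linalg.norm(wr(o,a,z)-wr(o,b,z)).round(4) for a,b,z in [((287,130),(339,129),.014),((291,253),(341,253),.025)]])
plan(m[0]+.0045,m[1],.0145,y+180)
# auto white mask
im=cv2.imread("pics/w3.png"); hsv=cv2.cvtColor(im,cv2.COLOR_BGR2HSV)
mk=((hsv[...,1]<40)&(hsv[...,2]>150)).astype(np.uint8)
n,l,s,c=cv2.connectedComponentsWithStats(mk); print(s[s[:,4]>500])
E
```

```text
len 0.1100 yaw 3.2 mid [ 0.429  -0.3609] grasp [ 0.4335 -0.3607]
[np.float64(0.0443), np.float64(0.0458)]
t14.9 pos [ 0.4316 -0.3552  0.129 ] head -178.0 w 0.0868 f 0.0 F [-1.   0.4 -0.9] q6 -2.49 | turn [-0.01  0.01 -0.29] shift [-0.04  -0.146  2.862]
[[     0      0    640    400 250201]
 [   286    129     54    106   5047]
 [   290    239     51     16    752]]
```

Request:
{"method": "jog_arm", "body": {
  "motion": [-0.04,-0.15,0.8,0,0,-0.29,-1,0,0,0.9,0,0,0,-1,0,0,0.7,0,0,0,-1,0,0,0.46,0,0,0,-1,0,0,0,0,0,0,-1,0,0,0,0,0,0,1,0,0,0,0,0,0,1,0,0,0,0,0,0,1,0,0,0,0,0,0,1,0,0,0,0,0,0,1],
  "grip_force": 45
}}

```text
time: 16.12
position: [0.4323, -0.3607, 0.0145]
tool_rot: [-0.027, 1.0, 0.0, -0.0]
ft_force: [-0.1, -0.3, 0.6]
grip_width: 0.0454
grip_force: 45.1
```

Request:
{"method": "jog_arm", "body": {
  "motion": [0,0,-0.6,0,0,0,1,0,0,-1,0,0,0,1,0,0,-1,0,0,0,1,0,0,-1,0,0,0,1,0,0,-0.4,0,0,0,1,0,0,0,0,0,0,1]
}}

```text
time: 16.88
position: [0.4323, -0.3607, 0.1742]
tool_rot: [-0.027, 1.0, -0.0, 0.0]
ft_force: [0.8, -1.1, -7.7]
grip_width: 0.0455
grip_force: 45.0
```

Run:
```python
from h import *
plan(.633,.03,.17,90)
cv2.imwrite("pics/top2.png",robot.camera("top"))
o=robot.get_obs();im=robot.camera("wrist");cv2.imwrite("pics/w4.png",im)
hsv=cv2.cvtColor(im,cv2.COLOR_BGR2HSV)
mk=((hsv[...,1]<40)&(hsv[...,2]>150)).astype(np.uint8)
n,l,s,c=cv2.connectedComponentsWithStats(mk); print(s[s[:,4]>500])
```

```text
t16.9 pos [ 0.4323 -0.3607  0.1742] head -176.8 w 0.0455 f 45.0 F [ 0.8 -1.1 -7.7] q6 -2.52 | turn [-0.    0.   23.29] shift [9.767 5.018 0.106]
[[     0      0    640    400 245201]
 [   275    142     92    117   9083]
 [   281    288     80     23   1716]]
```

Request:
{"method": "jog_arm", "body": {
  "motion": [0,0,0,0,0,0.97,1,0,0,0,0,0,0.97,1,0,0,0,0,0,0.97,1,0,0,0,0,0,0.97,1,0,0,0,0,0,0.97,1,0,0,0,0,0,0.97,1,0,0,0,0,0,0.97,1,0,0,0,0,0,0.97,1,0,0,0,0,0,0.97,1,0,0,0,0,0,0.97,1,0,0,0,0,0,0.97,1,0,0,0,0,0,0.97,1]
}}

```text
time: 18.48
position: [0.4314, -0.3596, 0.1718]
tool_rot: [0.371, 0.929, 0.001, -0.002]
ft_force: [0.3, 1.0, -5.7]
grip_width: 0.0454
grip_force: 45.0
```

Request:
{"method": "jog_arm", "body": {
  "motion": [0,0,0,0,0,0.97,1,0,0,0,0,0,0.97,1,0,0,0,0,0,0.97,1,0,0,0,0,0,0.97,1,0,0,0,0,0,0.97,1,0,0,0,0,0,0.97,1,0,0,0,0,0,0.97,1,0,0,0,0,0,0.97,1,0,0,0,0,0,0.97,1,0,0,0,0,0,0.97,1,0,0,0,0,0,0.97,1,0,0,0,0,0,0.97,1]
}}

```text
time: 19.98
position: [0.4314, -0.3597, 0.1718]
tool_rot: [0.708, 0.706, 0.0, -0.003]
ft_force: [1.0, 0.0, -5.8]
grip_width: 0.045
grip_force: 45.0
```

Request:
{"method": "jog_arm", "body": {
  "motion": [0.88,0.45,0,0,0,0,1,0.88,0.45,0,0,0,0,1,0.88,0.45,0,0,0,0,1,0.88,0.45,0,0,0,0,1,0.88,0.45,0,0,0,0,1,0.88,0.45,0,0,0,0,1,0.88,0.45,0,0,0,0,1,0.88,0.45,0,0,0,0,1,0.88,0.45,0,0,0,0,1,0.88,0.45,0,0,0,0,1,0.88,0.45,0,0,0,0,1,0,0,0,0,0,0,1]
}}

```text
time: 21.48
position: [0.6299, 0.0296, 0.1716]
tool_rot: [0.706, 0.709, -0.001, -0.002]
ft_force: [-0.2, -1.2, -6.6]
grip_width: 0.0456
grip_force: 45.0
```

```bash
cat >> h.py <<'E'
def hand_x(row,ztool,col=320):
    "tool x,y of a wrist pixel lying at tool-z = ztool"
    c=robot.calibration('wrist'); T=c['T_tool_cam']; d=T[:3,:3]@np.array([(col-c['cx'])/c['fx'],(row-c['cy'])/c['fy'],1]); p=T[:3,3]
    return (p+d*(ztool-p[2])/d[2])[:2].round(4)
def white(im,amin=400):
    hsv=cv2.cvtColor(im,cv2.COLOR_BGR2HSV); mk=((hsv[...,1]<40)&(hsv[...,2]>150)).astype(np.uint8)
    n,l,s,c=cv2.connectedComponentsWithStats(mk); return s[1:][s[1:,4]>amin]
E
python3 - <<'E'
from h import *
print(hand_x(142,.0005), "expect .0583")
plan(.633,.03,.17,90)
im=robot.camera("wrist");cv2.imwrite("pics/w5.png",im); print(white(im))
E
```

```text
[0.059  0.0008] expect .0583
t21.5 pos [0.6299 0.0296 0.1716] head 90.2 w 0.0456 f 45.0 F [-0.2 -1.2 -6.6] q6 -0.14 | turn [-0.05 -0.02  0.06] shift [0.01  0.077 0.039]
[[  54   64   36   31  435]
 [ 274  140   94  120 9738]
 [ 607  209   33   38  828]]
```

View pics/w5.png

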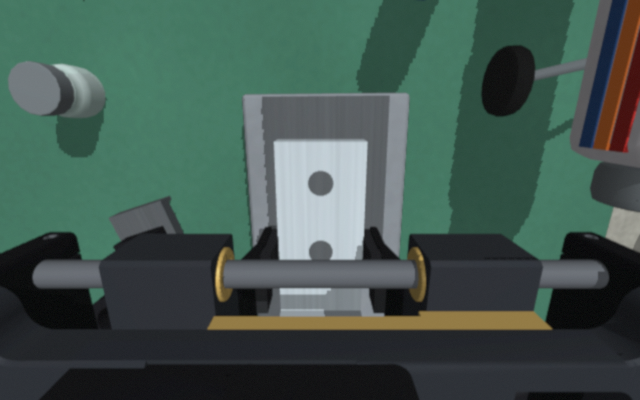

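Run:
```python
from h import *
o=robot.get_obs()
im=cv2.imread("pics/w5.png"); cv2.imwrite("pics/c5.png",cv2.resize(im[85:245,235:420],None,fx=4.3,fy=3.7,interpolation=cv2.INTER_CUBIC))
for n,p,z in [("plL",(263,98),.046),("plR",(390,98),.046),("boxL",(245,95),.04),("boxR",(407,95),.04),("plL2",(270,225),.046),("plR2",(386,225),.046)]: print(n,wr(o,p,z).round(4))
```

```text
plL [0.5797 0.1125 0.046 ]
plR [0.6893 0.1127 0.046 ]
boxL [0.5629 0.1152 0.04  ]
boxR [0.7053 0.1155 0.04  ]
plL2 [ 0.5809 -0.0044  0.046 ]
plR2 [ 0.6929 -0.0039  0.046 ]
```

View pics/c5.png

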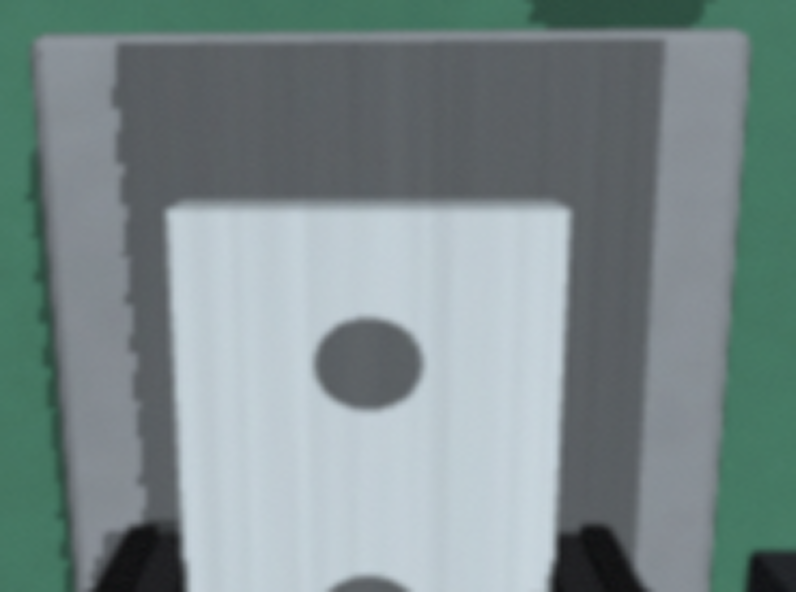

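Run:
```python
from h import *
o=robot.get_obs()
for n,p,z in [("plR",(389.7,95.8),.046),("plR2",(383.4,231),.046),("plfar",(320,96.4),.046),("boxL",(244.3,95.3),.04),("boxR",(408.3,93.9),.04),("boxL2",(251.7,241.8),.04),("boxR2",(400.6,239),.04)]: print(n,wr(o,p,z).round(4))
```

```text
plR [0.6889 0.1145 0.046 ]
plR2 [ 0.6908 -0.0101  0.046 ]
plfar [0.629  0.1139 0.046 ]
boxL [0.5623 0.1149 0.04  ]
boxR [0.7064 0.1165 0.04  ]
boxL2 [ 0.5607 -0.0247  0.04  ]
boxR2 [ 0.7098 -0.0211  0.04  ]
```

Run:
```python
from h import *
print(hand_x(200,.0005,274),hand_x(200,.0005,368))
plan(.635,.017,.061,90.6)
```

```text
[ 0.0293 -0.023 ] [0.0293 0.0256]
t21.5 pos [0.629  0.028  0.1715] head 90.2 w 0.0455 f 45.0 F [-0.5 -0.8 -6.5] q6 -0.14 | turn [-0.07 -0.01 -0.1 ] shift [-0.276  0.148  2.763]
```

Request:
{"method": "jog_arm", "body": {
  "motion": [-0.26,0.14,0.7,0,0,-0.1,1,0,0,0.8,0,0,0,1,0,0,0.6,0,0,0,1,0,0,0.3,0,0,0,1,0,0,0.2,0,0,0,1,0,0,0,0,0,0,1,0,0,0,0,0,0,1]
}}

```text
time: 22.4
position: [0.6365, 0.016, 0.0713]
tool_rot: [0.704, 0.71, 0.001, 0.001]
ft_force: [-0.2, 0.7, -6.0]
grip_width: 0.0453
grip_force: 45.0
```

Run:
```python
from h import *
plan(.635,.0175,.061,90.6)
cv2.imwrite("pics/w6.png",robot.camera("wrist"))
plan(.635,.0175,.061,90.6)
```

```text
t22.4 pos [0.6365 0.016  0.0713] head 90.4 w 0.0453 f 45.0 F [-0.2  0.7 -6. ] q6 -0.16 | turn [ 0.03  0.   -0.04] shift [ 0.039 -0.037  0.257]
t22.4 pos [0.6365 0.016  0.0714] head 90.4 w 0.0454 f 45.0 F [-0.2  0.5 -6.3] q6 -0.16 | turn [ 0.03  0.01 -0.04] shift [ 0.037 -0.038  0.261]
```

Request:
{"method": "jog_arm", "body": {
  "motion": [0.04,-0.04,0.15,0,0,0,1,0,0,0.07,0,0,0,1,0,0,0.03,0,0,0,1,0,0,0,0,0,0,1]
}}

```text
time: 22.95
position: [0.634, 0.0178, 0.0606]
tool_rot: [0.704, 0.71, -0.0, -0.0]
ft_force: [-0.5, 0.4, -1.8]
grip_width: 0.0455
grip_force: 45.0
```

Request:
{"method": "jog_arm", "body": {
  "motion": [0,0,0,0,0,0,-0.2,0,0,0,0,0,0,-0.5,0,0,0,0,0,0,-1,0,0,0,0,0,0,-1,0,0,-0.5,0,0,0,-1,0,0,-1,0,0,0,-1,0,0,-0.9,0,0,0,-1,0,0,0,0,0,0,-1]
}}

```text
time: 23.95
position: [0.637, 0.0174, 0.1614]
tool_rot: [0.704, 0.71, 0.003, 0.004]
ft_force: [0.7, 0.1, -0.0]
grip_width: 0.0868
grip_force: 0.0
```

Run:
```python
from h import *
plan(.458,.25,.13,15)
o=robot.get_obs();im=robot.camera("wrist");cv2.imwrite("pics/w7.png",im);s=white(im);print(s)
for r in s:
    if 200<r[0]<400: print(wr(o,(r[0]+r[2]/2,r[1]),.06).round(4), "end y expected", .0205+.055)
```

```text
t23.9 pos [0.637  0.0174 0.1614] head 90.4 w 0.0868 f 0.0 F [ 0.7  0.1 -0. ] q6 -0.16 | turn [ 0.13 -0.07 18.86] shift [-2.818 -6.775  0.784]
[[  27   45   44   33  513]
 [ 382   78   19   66  563]
 [ 287  128   58  132 6742]
 [ 605  195   35   49 1093]
 [ 249  290   69   21  864]
 [ 336  290   51   25  920]]
[0.6936 0.116  0.06  ] end y expected 0.0755
[0.6351 0.0778 0.06  ] end y expected 0.0755
[ 0.6051 -0.0709  0.06  ] end y expected 0.0755
[ 0.6784 -0.0709  0.06  ] end y expected 0.0755
```

View pics/w7.png

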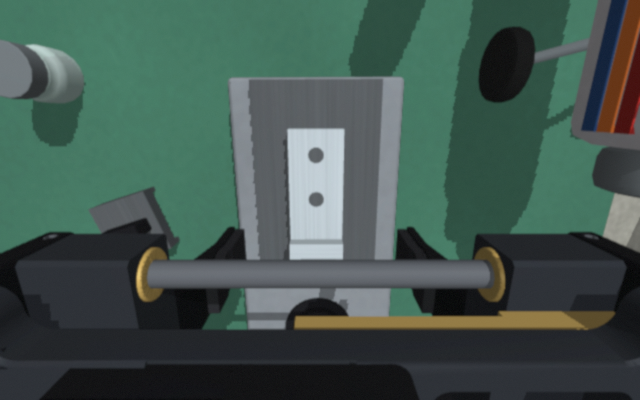

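Run:
```python
from h import *
o=robot.get_obs()
print([ (n,wr(o,p,z).round(4)) for n,p,z in [("far",(316,79),.046),("end",(316,128),.06),("plR",(381.5,140),.046),("brL",(287.5,140),.06),("brR",(344.5,140),.06),("brL2",(290,238),.06),("brR2",(342,238),.06),("boxL",(229,78),.04),("boxR",(402,78),.04)]])
```

```text
[('far', array([0.6329, 0.1162, 0.046 ])), ('end', array([0.6331, 0.0781, 0.06  ])), ('plR', array([0.689 , 0.0677, 0.046 ])), ('brL', array([0.6101, 0.0685, 0.06  ])), ('brR', array([0.6562, 0.0688, 0.06  ])), ('brL2', array([ 0.6104, -0.0171,  0.06  ])), ('brR2', array([ 0.6564, -0.0169,  0.06  ])), ('boxL', array([0.5609, 0.1169, 0.04  ])), ('boxR', array([0.7042, 0.1181, 0.04  ]))]
```

Bottom bracket sits right: plain end 38 mm from the plate's far edge (wanted 37.5), centred across. Going to bracket B.

Request:
{"method": "jog_arm", "body": {
  "motion": [0,0,0,0,0,1,-1,0,0,0,0,0,1,-1,0,0,0,0,0,1,-1,0,0,0,0,0,1,-1,0,0,0,0,0,1,-1,0,0,0,0,0,1,-1,0,0,0,0,0,1,-1,0,0,0,0,0,1,-1,0,0,0,0,0,1,-1,0,0,0,0,0,1,-1,0,0,0,0,0,1,-1,0,0,0,0,0,1,-1]
}}

```text
time: 25.5
position: [0.633, 0.0179, 0.1551]
tool_rot: [0.933, 0.361, -0.001, -0.001]
ft_force: [-0.6, -0.3, 0.3]
grip_width: 0.0869
grip_force: 0.0
```

Request:
{"method": "jog_arm", "body": {
  "motion": [0,0,0,0,0,1,-1,0,0,0,0,0,1,-1,0,0,0,0,0,1,-1,0,0,0,0,0,1,-1,0,0,0,0,0,1,-1,0,0,0,0,0,1,-1,0,0,0,0,0,0.86,-1]
}}

```text
time: 26.38
position: [0.6331, 0.0178, 0.1552]
tool_rot: [0.992, 0.129, -0.001, -0.0]
ft_force: [0.7, -0.0, -0.6]
grip_width: 0.0871
grip_force: 0.0
```

Request:
{"method": "jog_arm", "body": {
  "motion": [-0.4,-0.97,0,0,0,0,-1,-0.4,-0.97,0,0,0,0,-1,-0.4,-0.97,0,0,0,0,-1,-0.4,-0.97,0,0,0,0,-1,-0.4,-0.97,0.2,0,0,0,-1,-0.4,-0.97,0.3,0,0,0,-1,-0.4,-0.97,0.3,0,0,0,-1,0,0,0,0,0,0,-1]
}}

```text
time: 27.38
position: [0.4516, 0.2522, 0.1227]
tool_rot: [0.991, 0.133, -0.003, 0.0]
ft_force: [0.0, 0.1, 0.4]
grip_width: 0.087
grip_force: 0.0
```

Run:
```python
from h import *
plan(.458,.25,.13,15)
o=robot.get_obs();im=robot.camera("wrist");cv2.imwrite("pics/w8.png",im);s=white(im,200);print(s)
```

```text
t27.4 pos [0.4516 0.2522 0.1227] head 15.2 w 0.0870 f 0.0 F [0.  0.1 0.4] q6 1.60 | turn [-0.    0.09  0.06] shift [ 0.14   0.094 -0.183]
[[ 219    0  100  106 5764]
 [ 297  127   58  121 5808]
 [ 154  129   61  124 5704]]
```

View pics/w8.png

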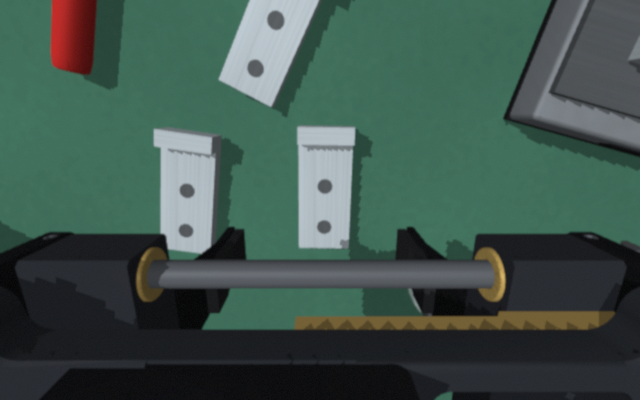

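Bracket B: heel back edge (297,127)–(354,127), plain end (300,248)–(350,248). Bracket C is at the left: heel (154,129)–(219,136), plain end (163,250)–(210,252).

Run:
```python
from h import *
o=robot.get_obs()
m,y=brk(o,[(300,248),(350,248)],[(297,127),(354,127)])
brk(o,[(163,250),(210,252)],[(154,129),(219,136)])
u=np.array([np.cos(np.radians(y)),np.sin(np.radians(y))])
g=m+u*.0045; plan(g[0],g[1],.0145,y)
```

```text
len 0.1103 yaw 15.2 mid [0.4623 0.2487] grasp [0.4666 0.2499]
len 0.1104 yaw 5.9 mid [0.4274 0.3637] grasp [0.4319 0.3642]
t27.4 pos [0.4539 0.2515 0.1234] head 15.2 w 0.0869 f 0.0 F [-0.1  0.7  0.4] q6 1.60 | turn [ 0.    0.04 -0.02] shift [0.296 0.123 2.723]
```

Request:
{"method": "jog_arm", "body": {
  "motion": [0.3,0.12,0.8,0,0,0,-1,0,0,0.8,0,0,0,-1,0,0,0.7,0,0,0,-1,0,0,0.42,0,0,0,-1,0,0,0,0,0,0,-1,0,0,0,0,0,0,1,0,0,0,0,0,0,1,0,0,0,0,0,0,1,0,0,0,0,0,0,1,0,0,0,0,0,0,1],
  "grip_force": 45
}}

```text
time: 28.68
position: [0.4686, 0.2501, 0.0159]
tool_rot: [0.992, 0.13, 0.0, -0.0]
ft_force: [-1.4, 1.6, 2.3]
grip_width: 0.0457
grip_force: 45.1
```

Request:
{"method": "jog_arm", "body": {
  "motion": [0,0,-0.6,0,0,0,1,0,0,-1,0,0,0,1,0,0,-1,0,0,0,1,0,0,-1,0,0,0,1,0,0,-0.4,0,0,0,1,0,0,0,0,0,0,1]
}}

```text
time: 29.42
position: [0.4685, 0.2495, 0.176]
tool_rot: [0.991, 0.131, 0.001, 0.0]
ft_force: [0.0, -0.4, -6.1]
grip_width: 0.0453
grip_force: 45.0
```

Run:
```python
from h import *
plan(.635,.04,.17,90.6)
im=robot.camera("wrist");cv2.imwrite("pics/w9.png",im);s=white(im,200);print(s)
```

```text
t29.4 pos [0.4685 0.2495 0.176 ] head 15.0 w 0.0453 f 45.0 F [ 0.  -0.4 -6.1] q6 1.59 | turn [ 1.00e-02 -1.00e-02 -1.89e+01] shift [-5.281  4.108  0.15 ]
[[ 269    0   54   27  692]
 [ 231    5   84  120 4939]
 [ 566   29   74   81 3868]
 [ 178  144   49   90 3603]
 [ 273  173   97   79 6286]]
```

Run:
```python
from h import *
im=cv2.imread("pics/w9.png")
for r in range(120,185,5): print(r,im[r,320],hand_x(r,-.0095),hand_x(r,.0015))
```

```text
120 [ 95 116  66] [0.0709 0.0005] [0.0706 0.0004]
125 [ 98 118  69] [0.0687 0.0004] [0.0683 0.0004]
130 [ 95 116  67] [0.0665 0.0004] [0.0659 0.0004]
135 [ 96 116  67] [0.0643 0.0004] [0.0635 0.0004]
140 [ 94 116  67] [0.062  0.0004] [0.0611 0.0004]
145 [ 96 116  68] [0.0598 0.0004] [0.0586 0.0004]
150 [ 98 118  70] [0.0575 0.0004] [0.0562 0.0004]
155 [ 97 117  69] [0.0552 0.0004] [0.0537 0.0004]
160 [ 97 117  68] [0.0528 0.0004] [0.0512 0.0004]
165 [117 122 101] [0.0505 0.0004] [0.0486 0.0004]
170 [129 126 117] [0.0481 0.0004] [0.0461 0.0004]
175 [196 190 178] [0.0457 0.0004] [0.0435 0.0004]
180 [206 199 187] [0.0433 0.0004] [0.0409 0.0004]
```

Request:
{"method": "jog_arm", "body": {
  "motion": [0,0,0,0,0,-1,1,0,0,0,0,0,-1,1,0,0,0,0,0,-1,1,0,0,0,0,0,-1,1,0,0,0,0,0,-1,1,0,0,0,0,0,-1,1,0,0,0,0,0,-1,1,0,0,0,0,0,-1,1,0,0,0,0,0,-1,1,0,0,0,0,0,-1,1,0,0,0,0,0,-1,1,0,0,0,0,0,-1,1]
}}

```text
time: 30.98
position: [0.4669, 0.249, 0.1733]
tool_rot: [0.852, 0.523, -0.002, -0.001]
ft_force: [0.9, 0.5, -5.1]
grip_width: 0.0456
grip_force: 45.0
```

Request:
{"method": "jog_arm", "body": {
  "motion": [0,0,0,0,0,-1,1,0,0,0,0,0,-1,1,0,0,0,0,0,-1,1,0,0,0,0,0,-1,1,0,0,0,0,0,-1,1,0,0,0,0,0,-1,1,0,0,0,0,0,-0.9,1]
}}

```text
time: 31.85
position: [0.4669, 0.249, 0.1733]
tool_rot: [0.703, 0.711, -0.002, -0.001]
ft_force: [0.8, -0.5, -5.3]
grip_width: 0.0452
grip_force: 45.0
```

Request:
{"method": "jog_arm", "body": {
  "motion": [-0.84,0.68,0,0,0,0,1,-0.84,0.68,0,0,0,0,1,-0.84,0.68,0,0,0,0,1,-0.84,0.68,0,0,0,0,1,-0.84,0.68,0,0,0,0,1,-0.84,0.68,0,0,0,0,1,0,0,0.5,0,0,0,1,0,0,0.7,0,0,0,1,0,0,0.4,0,0,0,1,0,0,0.2,0,0,0,1,0,0,0,0,0,0,1,0,0,0,0,0,0,1]
}}

```text
time: 33.35
position: [0.6346, 0.0498, 0.1045]
tool_rot: [0.703, 0.711, 0.001, 0.001]
ft_force: [1.1, -0.1, -5.9]
grip_width: 0.0456
grip_force: 45.0
```

Run:
```python
from h import *
plan(.634,.0495,.0755,90.6)
im=robot.camera("wrist"); robot.camera("wrist")
plan(.634,.0495,.0755,90.6)
for r in range(155,185,3): print(r,im[r,320])
```

```text
t33.4 pos [0.6346 0.0498 0.1045] head 90.6 w 0.0456 f 45.0 F [ 1.1 -0.1 -5.9] q6 -0.11 | turn [0.03 0.   0.  ] shift [-0.006 -0.015  0.724]
t33.5 pos [0.6346 0.0497 0.1047] head 90.6 w 0.0453 f 45.0 F [ 0.7  0.2 -6. ] q6 -0.11 | turn [0.03 0.   0.  ] shift [-0.006 -0.015  0.73 ]
155 [102  98  93]
158 [102  99  94]
161 [102  98  93]
164 [116 111 105]
167 [155 151 142]
170 [157 152 143]
173 [175 170 159]
176 [210 203 191]
179 [214 207 195]
182 [211 205 193]
```

Position is spot on and the grip is unchanged. Lowering slowly.

Request:
{"method": "jog_arm", "body": {
  "motion": [0,0,0.4,0,0,0,1,0,0,0.2,0,0,0,1,0,0,0.08,0,0,0,1,0,0,0.04,0,0,0,1,0,0,0,0,0,0,1,0,0,0,0,0,0,1]
}}

```text
time: 34.2
position: [0.6328, 0.0497, 0.0759]
tool_rot: [0.703, 0.711, -0.001, -0.001]
ft_force: [-5.7, 0.3, 6.1]
grip_width: 0.0452
grip_force: 45.0
```

Request:
{"method": "jog_arm", "body": {
  "motion": [0,0,-0.02,0,0,0,1,0,0,0,0,0,0,-0.2,0,0,0,0,0,0,-0.5,0,0,0,0,0,0,-1,0,0,0,0,0,0,-1,0,0,-0.5,0,0,0,-1,0,0,-1,0,0,0,-1,0,0,-0.6,0,0,0,-1,0,0,0,0,0,0,-1,0,0,0,0,0,0,-1]
}}

```text
time: 35.45
position: [0.633, 0.0497, 0.1585]
tool_rot: [0.703, 0.711, -0.001, -0.001]
ft_force: [-0.2, 0.5, -0.6]
grip_width: 0.0866
grip_force: 0.0
```

Run:
```python
from h import *
plan(.432,.364,.13,186)
o=robot.get_obs();im=robot.camera("wrist");cv2.imwrite("pics/w10.png",im);s=white(im,200);print(s)
sc=robot.camera("scene")[170:300,240:400]
a=cv2.resize(im[60:300,200:420],None,fx=1.75,fy=1.75); b=cv2.resize(sc,(int(160*420/130),420))
cv2.imwrite("pics/c10.png",cv2.hconcat([a,b])[:,:800]); print(a.shape,b.shape)
```

```text
t35.5 pos [0.633  0.0497 0.1585] head 90.6 w 0.0866 f 0.0 F [-0.2  0.5 -0.6] q6 -0.11 | turn [-2.000e-02 -2.000e-02 -2.385e+01] shift [4.177 8.339 0.713]
[[  39   84   45   33  558]
 [ 385  118   21   45  520]
 [ 291  148   63  112 5674]
 [ 296  288   37    6  215]
 [ 252  290   59   20  748]
 [ 351  290   41   25  590]]
(420, 385, 3) (420, 516, 3)
```

View pics/c10.png

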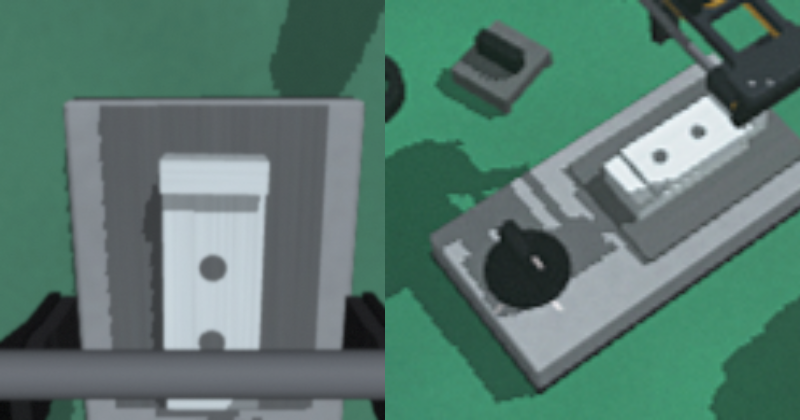

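Request:
{"method": "jog_arm", "body": {
  "motion": [0,0,0,0,0,-1,-1,0,0,0,0,0,-1,-1,0,0,0,0,0,-1,-1,0,0,0,0,0,-1,-1,0,0,0,0,0,-1,-1,0,0,0,0,0,-1,-1,0,0,0,0,0,-1,-1,0,0,0,0,0,-1,-1,0,0,0,0,0,-1,-1,0,0,0,0,0,-1,-1,0,0,0,0,0,-1,-1,0,0,0,0,0,-1,-1]
}}

```text
time: 37.05
position: [0.633, 0.0497, 0.1579]
tool_rot: [0.352, 0.936, -0.0, -0.001]
ft_force: [-0.1, -0.3, 0.6]
grip_width: 0.087
grip_force: 0.0
```

Request:
{"method": "jog_arm", "body": {
  "motion": [0,0,0,0,0,-1,-1,0,0,0,0,0,-1,-1,0,0,0,0,0,-1,-1,0,0,0,0,0,-1,-1,0,0,0,0,0,-1,-1,0,0,0,0,0,-1,-1,0,0,0,0,0,-1,-1,0,0,0,0,0,-1,-1,0,0,0,0,0,-1,-1,0,0,0,0,0,-1,-1,0,0,0,0,0,-1,-1,0,0,0,0,0,-0.85,-1]
}}

```text
time: 38.55
position: [0.633, 0.0497, 0.1579]
tool_rot: [-0.053, 0.999, 0.0, -0.001]
ft_force: [-0.8, 0.5, 0.0]
grip_width: 0.0871
grip_force: 0.0
```

Request:
{"method": "jog_arm", "body": {
  "motion": [0.46,0.93,0,0,0,0,-1,0.46,0.93,0,0,0,0,-1,0.46,0.93,0,0,0,0,-1,0.46,0.93,0,0,0,0,-1,0.46,0.93,0,0,0,0,-1,0.46,0.93,0,0,0,0,-1,0.46,0.93,0.1,0,0,0,-1,0.46,0.93,0.3,0,0,0,-1,0.46,0.93,0.3,0,0,0,-1,0,0,0,0,0,0,-1,0,0,0,0,0,0,-1]
}}

```text
time: 39.92
position: [0.4341, 0.365, 0.1309]
tool_rot: [-0.053, 0.999, -0.0, -0.0]
ft_force: [0.3, 0.2, -0.3]
grip_width: 0.0868
grip_force: 0.0
```

```bash
cat >> h.py <<'E'
def edges(im,amin=300):
    "corners of white blobs by minAreaRect"
    hsv=cv2.cvtColor(im,cv2.COLOR_BGR2HSV); mk=((hsv[...,1]<40)&(hsv[...,2]>150)).astype(np.uint8)
    n,l,s,c=cv2.connectedComponentsWithStats(mk)
    for i in range(1,n):
        if s[i,4]>amin: print(s[i],np.round(cv2.boxPoints(cv2.minAreaRect(np.argwhere(l==i)[:,::-1].astype(np.float32)))).astype(int).tolist())
E
python3 - <<'E'
from h import *
plan(.432,.364,.13,186)
o=robot.get_obs();im=robot.camera("wrist");cv2.imwrite("pics/w11.png",im);edges(im)
E
```

```text
t39.9 pos [0.4341 0.365  0.1309] head -174.0 w 0.0868 f 0.0 F [ 0.3  0.2 -0.3] q6 -1.17 | turn [-0.01 -0.01  0.01] shift [ 0.055 -0.019  0.022]
[ 400    0  110   97 6398] [[393, 39], [494, -5], [519, 53], [418, 97]]
[  25   90   51   56 1368] [[25, 90], [71, 86], [77, 142], [30, 147]]
[ 296  121   54  106 5073] [[296, 121], [349, 121], [349, 226], [296, 226]]
[299 231  51  15 754] [[299, 231], [349, 231], [349, 245], [299, 245]]
[ 240  288   61   42 1796] [[240, 329], [240, 288], [300, 288], [300, 329]]
```

Run:
```python
from h import *
o=robot.get_obs()
m,y=brk(o,[(296,121),(350,121)],[(299,246),(350,246)])
u=np.array([np.cos(np.radians(y)),np.sin(np.radians(y))])
g=m+u*.0045; plan(g[0],g[1],.015,y+180)
```

```text
len 0.1110 yaw 6.7 mid [0.4252 0.3662] grasp [0.4296 0.3667]
t40.0 pos [0.4347 0.3647 0.1312] head -174.0 w 0.0871 f 0.0 F [-0.3 -0.7 -0.8] q6 -1.17 | turn [-0.01 -0.   -0.19] shift [0.12  0.065 2.906]
```

Request:
{"method": "jog_arm", "body": {
  "motion": [0.12,0.06,0.8,0,0,-0.1,-1,0,0,0.9,0,0,0,-1,0,0,0.7,0,0,0,-1,0,0,0.5,0,0,0,-1,0,0,0,0,0,0,-1,0,0,0,0,0,0,1,0,0,0,0,0,0,1,0,0,0,0,0,0,1,0,0,0,0,0,0,1,0,0,0,0,0,0,1],
  "grip_force": 45
}}

```text
time: 41.22
position: [0.4291, 0.3674, 0.0158]
tool_rot: [-0.056, 0.998, 0.0, 0.0]
ft_force: [-1.2, -0.8, 1.7]
grip_width: 0.0453
grip_force: 45.1
```

Request:
{"method": "jog_arm", "body": {
  "motion": [0,0,-0.6,0,0,0,1,0,0,-1,0,0,0,1,0,0,-1,0,0,0,1,0,0,-1,0,0,0,1,0,0,-0.4,0,0,0,1,0,0,0,0,0,0,1]
}}

```text
time: 41.98
position: [0.4289, 0.3671, 0.1754]
tool_rot: [-0.056, 0.998, 0.0, 0.0]
ft_force: [0.5, -0.4, -6.7]
grip_width: 0.0454
grip_force: 45.0
```

Run:
```python
from h import *
plan(.634,.018,.17,90.6)
im=robot.camera("wrist");cv2.imwrite("pics/w12.png",im);edges(im)
print(hand_x(140,.001),hand_x(145,.001))
```

```text
t42.0 pos [0.4289 0.3671 0.1754] head -173.6 w 0.0454 f 45.0 F [ 0.5 -0.4 -6.7] q6 -1.17 | turn [ 0.    0.   23.95] shift [-8.782  5.036  0.135]
[ 385   20   94   85 4610] [[380, 55], [466, 19], [486, 69], [401, 105]]
[  63   97   46   48 1076] [[63, 97], [103, 91], [111, 140], [70, 146]]
[ 274  139   92  121 9292] [[274, 259], [274, 139], [365, 139], [365, 259]]
[ 257  288  105   29 1760] [[257, 288], [361, 288], [361, 316], [257, 316]]
[ 0.0593 -0.0006] [ 0.0568 -0.0006]
```

Request:
{"method": "jog_arm", "body": {
  "motion": [0,0,0,0,0,1,1,0,0,0,0,0,1,1,0,0,0,0,0,1,1,0,0,0,0,0,1,1,0,0,0,0,0,1,1,0,0,0,0,0,1,1,0,0,0,0,0,1,1,0,0,0,0,0,1,1,0,0,0,0,0,1,1,0,0,0,0,0,1,1,0,0,0,0,0,1,1,0,0,0,0,0,1,1]
}}

```text
time: 43.52
position: [0.4276, 0.3663, 0.1727]
tool_rot: [0.356, 0.934, -0.002, -0.002]
ft_force: [-0.5, 0.7, -6.4]
grip_width: 0.0454
grip_force: 45.0
```

Request:
{"method": "jog_arm", "body": {
  "motion": [0,0,0,0,0,1,1,0,0,0,0,0,1,1,0,0,0,0,0,1,1,0,0,0,0,0,1,1,0,0,0,0,0,1,1,0,0,0,0,0,1,1,0,0,0,0,0,1,1,0,0,0,0,0,1,1,0,0,0,0,0,1,1,0,0,0,0,0,1,1,0,0,0,0,0,1,1,0,0,0,0,0,0.95,1]
}}

```text
time: 45.02
position: [0.4275, 0.3663, 0.1727]
tool_rot: [0.704, 0.71, -0.003, -0.001]
ft_force: [-0.3, -0.7, -6.6]
grip_width: 0.0451
grip_force: 45.0
```

Request:
{"method": "jog_arm", "body": {
  "motion": [-0.88,0.5,0,0,0,0,1,-0.88,0.5,0,0,0,0,1,-0.88,0.5,0,0,0,0,1,-0.88,0.5,0,0,0,0,1,-0.88,0.5,0,0,0,0,1,-0.88,0.5,0,0,0,0,1,-0.88,0.5,0,0,0,0,1,-0.88,0.5,0,0,0,0,1,-0.88,0.5,0,0,0,0,1,-0.88,0.5,0,0,0,0,1,0,0,0.7,0,0,0,1,0,0,0.5,0,0,0,1]
}}

```text
time: 46.52
position: [0.6304, 0.0167, 0.1232]
tool_rot: [0.704, 0.71, -0.002, -0.003]
ft_force: [-0.4, 0.4, -6.3]
grip_width: 0.0451
grip_force: 45.0
```

Request:
{"method": "jog_arm", "body": {
  "motion": [0,0,0.2,0,0,0,1,0,0,0,0,0,0,1,0,0,0,0,0,0,1]
}}

```text
time: 46.9
position: [0.6333, 0.0174, 0.1199]
tool_rot: [0.703, 0.711, 0.0, 0.0]
ft_force: [-0.2, -0.0, -6.7]
grip_width: 0.0452
grip_force: 45.0
```

Run:
```python
from h import *
plan(.634,.017,.0897,90.6)
im=robot.camera("wrist"); cv2.imwrite("pics/w13.png",im); edges(im)
```

```text
t46.9 pos [0.6333 0.0174 0.1199] head 90.6 w 0.0452 f 45.0 F [-0.2 -0.  -6.7] q6 -0.16 | turn [0.02 0.   0.  ] shift [-0.011  0.018  0.755]
[  0  34  34  35 546] [[-9, 52], [3, 29], [34, 45], [21, 68]]
[  273   104    93   156 11869] [[273, 104], [365, 104], [365, 259], [273, 259]]
[280 288  49   7 321] [[280, 288], [328, 288], [328, 294], [280, 294]]
```

Request:
{"method": "jog_arm", "body": {
  "motion": [-0.01,0.02,0.4,0,0,0,1,0,0,0.2,0,0,0,1,0,0,0.08,0,0,0,1,0,0,0.04,0,0,0,1,0,0,0,0,0,0,1,0,0,0,0,0,0,1]
}}

```text
time: 47.7
position: [0.6338, 0.0169, 0.0911]
tool_rot: [0.703, 0.711, 0.0, 0.0]
ft_force: [-0.0, -0.2, -6.5]
grip_width: 0.0453
grip_force: 45.0
```

Request:
{"method": "jog_arm", "body": {
  "motion": [0,0,0.03,0,0,0,1,0,0,0,0,0,0,1,0,0,0,0,0,0,1]
}}

```text
time: 48.08
position: [0.6339, 0.0169, 0.0898]
tool_rot: [0.703, 0.711, 0.0, 0.0]
ft_force: [0.9, 0.4, -4.6]
grip_width: 0.0453
grip_force: 45.0
```

Request:
{"method": "jog_arm", "body": {
  "motion": [0,0,0,0,0,0,-0.2,0,0,0,0,0,0,-0.5,0,0,0,0,0,0,-1,0,0,0,0,0,0,-1,0,0,-0.5,0,0,0,-1,0,0,-0.9,0,0,0,-1,0,0,-0.6,0,0,0,-1,0,0,0,0,0,0,-1,0,0,0,0,0,0,-1]
}}

```text
time: 49.2
position: [0.6328, 0.017, 0.1686]
tool_rot: [0.703, 0.711, -0.001, -0.001]
ft_force: [0.1, 0.1, -0.5]
grip_width: 0.0872
grip_force: 0.0
```

Run:
```python
from h import *
plan(.573,.322,.13,-12)
o=robot.get_obs();im=robot.camera("wrist");cv2.imwrite("pics/w14.png",im);edges(im)
for r in range(110,180,4): print(r,im[r,315],wr(o,(315,r),.088).round(4)[1],wr(o,(315,r),.085).round(4)[1],wr(o,(315,r),.046).round(4)[1])
```

```text
t49.2 pos [0.6328 0.017  0.1686] head 90.6 w 0.0872 f 0.0 F [ 0.1  0.1 -0.5] q6 -0.16 | turn [-2.000e-02  2.000e-02  2.565e+01] shift [-3.048 -7.148  0.966]
[ 44  46  41  32 457] [[44, 47], [58, 32], [89, 63], [74, 78]]
[ 291  105   64  155 8614] [[288, 259], [292, 104], [354, 106], [351, 260]]
[ 606  195   34   49 1050] [[605, 238], [617, 192], [647, 200], [635, 246]]
110 [215 209 196] 0.0914 0.0914 0.0915
114 [217 210 197] 0.0886 0.0885 0.0882
118 [214 206 194] 0.0857 0.0857 0.0849
122 [216 209 197] 0.0829 0.0828 0.0815
126 [149 145 137] 0.08 0.0799 0.0781
130 [196 190 179] 0.0771 0.0769 0.0747
134 [208 202 190] 0.0742 0.074 0.0712
138 [209 202 189] 0.0712 0.071 0.0678
142 [209 202 190] 0.0683 0.068 0.0643
146 [209 202 190] 0.0653 0.065 0.0607
150 [205 199 187] 0.0623 0.0619 0.0572
154 [115 110 104] 0.0593 0.0589 0.0536
158 [99 96 91] 0.0562 0.0558 0.05
162 [133 128 121] 0.0532 0.0527 0.0464
166 [210 204 191] 0.0501 0.0496 0.0428
170 [211 203 192] 0.047 0.0464 0.0391
174 [210 203 192] 0.0439 0.0432 0.0354
178 [210 203 192] 0.0407 0.0401 0.0317
```

Request:
{"method": "jog_arm", "body": {
  "motion": [0,0,0,0,0,1,-1,0,0,0,0,0,1,-1,0,0,0,0,0,1,-1,0,0,0,0,0,1,-1,0,0,0,0,0,1,-1,0,0,0,0,0,1,-1,0,0,0,0,0,1,-1,0,0,0,0,0,1,-1,0,0,0,0,0,1,-1,0,0,0,0,0,1,-1,0,0,0,0,0,1,-1,0,0,0,0,0,1,-1]
}}

```text
time: 50.75
position: [0.6326, 0.017, 0.1677]
tool_rot: [0.932, 0.362, -0.001, -0.001]
ft_force: [0.4, 0.8, 0.2]
grip_width: 0.087
grip_force: 0.0
```

Request:
{"method": "jog_arm", "body": {
  "motion": [0,0,0,0,0,1,-1,0,0,0,0,0,1,-1,0,0,0,0,0,1,-1,0,0,0,0,0,1,-1,0,0,0,0,0,1,-1,0,0,0,0,0,1,-1,0,0,0,0,0,1,-1,0,0,0,0,0,1,-1,0,0,0,0,0,1,-1,0,0,0,0,0,1,-1,0,0,0,0,0,1,-1,0,0,0,0,0,1,-1]
}}

```text
time: 52.25
position: [0.6325, 0.017, 0.1677]
tool_rot: [0.999, -0.048, -0.002, -0.0]
ft_force: [-0.2, -0.2, 0.0]
grip_width: 0.0872
grip_force: 0.0
```

Request:
{"method": "jog_arm", "body": {
  "motion": [0,0,0,0,0,1,-1,0,0,0,0,0,0.65,-1,-0.38,-0.89,0,0,0,0,-1,-0.38,-0.89,0,0,0,0,-1,-0.38,-0.89,0,0,0,0,-1,-0.38,-0.89,0,0,0,0,-1,-0.38,-0.89,0,0,0,0,-1,-0.38,-0.89,0,0,0,0,-1,-0.38,-0.89,0.4,0,0,0,-1,-0.38,-0.89,0.5,0,0,0,-1,0,0,0,0,0,0,-1,0,0,0,0,0,0,-1]
}}

```text
time: 53.75
position: [0.5735, 0.3203, 0.1325]
tool_rot: [0.995, -0.104, -0.001, 0.001]
ft_force: [1.0, 0.4, -0.4]
grip_width: 0.0866
grip_force: 0.0
```

Run:
```python
from h import *
plan(.573,.322,.13,-12)
o=robot.get_obs();im=robot.camera("wrist");cv2.imwrite("pics/w15.png",im);edges(im)
```

```text
t53.8 pos [0.5735 0.3203 0.1325] head -12.0 w 0.0866 f 0.0 F [ 1.   0.4 -0.4] q6 2.12 | turn [0.02 0.02 0.01] shift [-0.021 -0.04   0.063]
[110  88  46 114 584] [[109, 89], [116, 86], [159, 199], [152, 202]]
[ 290  135   55  116 5623] [[290, 135], [344, 135], [344, 250], [290, 250]]
```

Run:
```python
from h import *
o=robot.get_obs();im=cv2.imread("pics/w15.png")
hsv=cv2.cvtColor(im,cv2.COLOR_BGR2HSV); mk=((hsv[...,1]<40)&(hsv[...,2]>150))[:,280:360]
R=lambda r:(280+np.flatnonzero(mk[r]).min(),281+np.flatnonzero(mk[r]).max())
print([(r,R(r)) for r in (135,137,140,170,240,247,249,250)])
a=R(138);b=R(247)
m,y=brk(o,[(b[0],251),(b[1],251)],[(a[0],135),(a[1],135)])
u=np.array([np.cos(np.radians(y)),np.sin(np.radians(y))])
g=m+u*.0045; plan(g[0],g[1],.015,y)
```

```text
[(135, (np.int64(291), np.int64(345))), (137, (np.int64(290), np.int64(345))), (140, (np.int64(290), np.int64(345))), (170, (np.int64(292), np.int64(344))), (240, (np.int64(294), np.int64(342))), (247, (np.int64(294), np.int64(342))), (249, (np.int64(294), np.int64(342))), (250, (np.int64(295), np.int64(341)))]
len 0.1110 yaw -12.0 mid [0.575  0.3218] grasp [0.5794 0.3209]
t53.8 pos [0.5741 0.3199 0.1331] head -12.0 w 0.0867 f 0.0 F [-0.1 -0.   0. ] q6 2.12 | turn [ 0.01  0.01 -0.01] shift [ 0.125 -0.053  2.953]
```

Request:
{"method": "jog_arm", "body": {
  "motion": [0.13,-0.05,0.8,0,0,0,-1,0,0,0.9,0,0,0,-1,0,0,0.8,0,0,0,-1,0,0,0.45,0,0,0,-1,0,0,0,0,0,0,-1,0,0,0,0,0,0,1,0,0,0,0,0,0,1,0,0,0,0,0,0,1,0,0,0,0,0,0,1,0,0,0,0,0,0,1],
  "grip_force": 45
}}

```text
time: 55.05
position: [0.5793, 0.3216, 0.0158]
tool_rot: [0.995, -0.104, 0.0, 0.0]
ft_force: [0.3, 1.7, -0.1]
grip_width: 0.0453
grip_force: 45.1
```

Request:
{"method": "jog_arm", "body": {
  "motion": [0,0,-0.6,0,0,0,1,0,0,-1,0,0,0,1,0,0,-1,0,0,0,1,0,0,-1,0,0,0,1,0,0,-0.4,0,0,0,1,0,0,0,0,0,0,1]
}}

```text
time: 55.8
position: [0.5792, 0.3216, 0.1754]
tool_rot: [0.995, -0.105, 0.0, -0.0]
ft_force: [0.0, -0.2, -6.4]
grip_width: 0.0458
grip_force: 45.0
```

Run:
```python
from h import *
plan(.634,.0497,.17,90.6)
im=robot.camera("wrist");cv2.imwrite("pics/w16.png",im);edges(im)
for r in range(155,190,2): print(r,im[r,320],hand_x(r,-.010)[0],hand_x(r,.015)[0])
```

```text
t55.8 pos [0.5792 0.3216 0.1754] head -12.0 w 0.0458 f 45.0 F [ 0.  -0.2 -6.4] q6 2.12 | turn [  0.    -0.   -25.65] shift [-6.812  1.298  0.135]
[366   0  40  35 546] [[354, 14], [373, -5], [405, 26], [387, 46]]
[ 528    0   69  165 1683] [[528, 0], [596, 0], [596, 164], [528, 164]]
[ 595   34   45   72 2093] [[595, 34], [639, 34], [639, 105], [595, 105]]
[143  97  38  98 463] [[143, 98], [148, 96], [181, 193], [175, 195]]
[600 129  40  20 338] [[598, 138], [639, 128], [642, 139], [601, 150]]
[ 272  166   98   92 3961] [[272, 166], [369, 166], [369, 257], [272, 257]]
155 [108 132  77] 0.0554 0.052
157 [109 129  81] 0.0545 0.0509
159 [113 111 101] 0.0536 0.0498
161 [111 107 101] 0.0526 0.0487
163 [113 109 102] 0.0517 0.0476
165 [141 138 128] 0.0508 0.0465
167 [216 210 196] 0.0498 0.0454
169 [221 216 204] 0.0489 0.0443
171 [225 220 209] 0.0479 0.0432
173 [224 219 207] 0.047 0.0421
175 [221 216 203] 0.046 0.0409
177 [221 216 203] 0.0451 0.0398
179 [225 220 209] 0.0441 0.0387
181 [224 219 207] 0.0431 0.0375
183 [223 218 205] 0.0422 0.0364
185 [223 218 206] 0.0412 0.0353
187 [223 219 206] 0.0402 0.0341
189 [224 220 207] 0.0392 0.033
```

Request:
{"method": "jog_arm", "body": {
  "motion": [0,0,0,0,0,-1,1,0,0,0,0,0,-1,1,0,0,0,0,0,-1,1,0,0,0,0,0,-1,1,0,0,0,0,0,-1,1,0,0,0,0,0,-1,1,0,0,0,0,0,-1,1,0,0,0,0,0,-1,1,0,0,0,0,0,-1,1,0,0,0,0,0,-1,1,0,0,0,0,0,-1,1,0,0,0,0,0,-1,1]
}}

```text
time: 57.35
position: [0.5776, 0.3209, 0.1721]
tool_rot: [0.951, 0.31, -0.003, 0.0]
ft_force: [-0.7, -0.2, -4.9]
grip_width: 0.0454
grip_force: 45.0
```

Request:
{"method": "jog_arm", "body": {
  "motion": [0,0,0,0,0,-1,1,0,0,0,0,0,-1,1,0,0,0,0,0,-1,1,0,0,0,0,0,-1,1,0,0,0,0,0,-1,1,0,0,0,0,0,-1,1,0,0,0,0,0,-1,1,0,0,0,0,0,-1,1,0,0,0,0,0,-1,1,0,0,0,0,0,-1,1,0,0,0,0,0,-1,1,0,0,0,0,0,-1,1]
}}

```text
time: 58.85
position: [0.5776, 0.321, 0.1721]
tool_rot: [0.742, 0.67, -0.003, -0.001]
ft_force: [0.8, -0.4, -6.6]
grip_width: 0.0452
grip_force: 45.0
```

Request:
{"method": "jog_arm", "body": {
  "motion": [0,0,0,0,0,-1,1,0,0,0,0,0,-0.65,1,-0.86,0.16,0,0,0,0,1,-0.86,0.16,0,0,0,0,1,-0.86,0.16,0,0,0,0,1,-0.86,0.16,0,0,0,0,1,-0.86,0.16,0,0,0,0,1,-0.86,0.16,0,0,0,0,1,-0.86,0.16,0,0,0,0,1,-0.86,0.16,0,0,0,0,1,0,0,0.6,0,0,0,1,0,0,0.4,0,0,0,1]
}}

```text
time: 60.35
position: [0.6311, 0.0466, 0.1319]
tool_rot: [0.704, 0.71, -0.002, -0.003]
ft_force: [-1.1, -0.6, -6.4]
grip_width: 0.0455
grip_force: 45.0
```

Request:
{"method": "jog_arm", "body": {
  "motion": [0,0,0,0,0,0,1,0,0,0,0,0,0,1]
}}

```text
time: 60.6
position: [0.6335, 0.0476, 0.1353]
tool_rot: [0.703, 0.711, -0.0, -0.0]
ft_force: [0.5, -0.4, -5.9]
grip_width: 0.0452
grip_force: 45.0
```

Run:
```python
from h import *
plan(.634,.046,.1037,90.6)
im=robot.camera("wrist"); cv2.imwrite("pics/w17.png",im); edges(im)
for r in range(155,172,2): print(r,im[r,320])
```

```text
t60.6 pos [0.6335 0.0476 0.1353] head 90.6 w 0.0452 f 45.0 F [ 0.5 -0.4 -5.9] q6 -0.11 | turn [-0.   -0.    0.01] shift [-0.04   0.013  0.79 ]
[ 11  79  52  36 732] [[10, 81], [27, 60], [67, 94], [49, 114]]
[388 116  26  70 823] [[388, 116], [413, 115], [416, 184], [391, 185]]
[ 271  149   99  111 8561] [[271, 149], [369, 149], [369, 259], [271, 259]]
[280 288  48   8 347] [[280, 288], [327, 288], [327, 295], [280, 295]]
155 [214 206 195]
157 [211 204 193]
159 [166 161 151]
161 [160 153 145]
163 [159 154 144]
165 [172 166 157]
167 [209 202 189]
169 [214 206 195]
171 [217 210 198]
```

Request:
{"method": "jog_arm", "body": {
  "motion": [-0.04,0.01,0.4,0,0,0,1,0,0,0.2,0,0,0,1,0,0,0.1,0,0,0,1,0,0,0.05,0,0,0,1,0,0,0,0,0,0,1,0,0,0,0,0,0,1]
}}

```text
time: 61.4
position: [0.6341, 0.0454, 0.1059]
tool_rot: [0.703, 0.711, 0.0, 0.0]
ft_force: [0.2, -0.1, -5.4]
grip_width: 0.0456
grip_force: 45.0
```

Request:
{"method": "jog_arm", "body": {
  "motion": [0,0,0.03,0,0,0,1,0,0,0,0,0,0,1,0,0,0,0,0,0,1]
}}

```text
time: 61.78
position: [0.6339, 0.0454, 0.1044]
tool_rot: [0.703, 0.711, 0.0, 0.0]
ft_force: [0.5, 0.4, -6.5]
grip_width: 0.0454
grip_force: 45.0
```

Request:
{"method": "jog_arm", "body": {
  "motion": [0,0,0.025,0,0,0,1,0,0,0,0,0,0,1,0,0,0,0,0,0,1]
}}

```text
time: 62.15
position: [0.634, 0.0454, 0.1038]
tool_rot: [0.703, 0.711, 0.0, 0.0]
ft_force: [-1.5, -0.2, -1.9]
grip_width: 0.0454
grip_force: 45.0
```

Request:
{"method": "jog_arm", "body": {
  "motion": [0,0,0,0,0,0,-0.2,0,0,0,0,0,0,-0.5,0,0,0,0,0,0,-1,0,0,0,0,0,0,-1,0,0,-0.5,0,0,0,-1,0,0,-0.9,0,0,0,-1,0,0,-0.6,0,0,0,-1,0,0,0,0,0,0,-1]
}}

```text
time: 63.15
position: [0.6354, 0.0453, 0.1856]
tool_rot: [0.703, 0.711, 0.002, 0.002]
ft_force: [-0.5, 0.3, -0.9]
grip_width: 0.0867
grip_force: 0.0
```

Run:
```python
from h import *
o=robot.get_obs();im=robot.camera("wrist");sc=robot.camera("scene")
cv2.imwrite("pics/w18.png",im);cv2.imwrite("pics/s18.png",sc)
a=cv2.resize(im[60:270,240:400],(380,500)); b=cv2.resize(sc[170:280,240:335],(420,500),interpolation=cv2.INTER_CUBIC)
b=cv2.resize(sc[160:290,240:400],(420,341),interpolation=cv2.INTER_CUBIC); b=cv2.copyMakeBorder(b,0,159,0,0,cv2.BORDER_CONSTANT)
cv2.imwrite("pics/c18.png",cv2.hconcat([a,b]))
for r in range(100,185,3): print(r,im[r,317],wr(o,(317,r),.113).round(4)[1],wr(o,(317,r),.102).round(4)[1])
plan(.4415,-.027,.13,22)
```

```text
100 [ 98 118  69] 0.1263 0.1267
103 [ 98 119  70] 0.1243 0.1246
106 [ 97 117  69] 0.1223 0.1225
109 [ 93 111  65] 0.1203 0.1203
112 [141 135 129] 0.1182 0.1182
115 [108 104  99] 0.1162 0.1161
118 [102  99  94] 0.1141 0.1139
121 [102  98  94] 0.1121 0.1117
124 [101  98  93] 0.11 0.1096
127 [101  98  93] 0.1079 0.1074
130 [102  99  94] 0.1058 0.1052
133 [100  96  93] 0.1037 0.103
136 [101  96  92] 0.1016 0.1007
139 [133 129 122] 0.0994 0.0985
142 [186 180 169] 0.0973 0.0962
145 [164 158 149] 0.0952 0.094
148 [213 206 193] 0.093 0.0917
151 [217 210 198] 0.0908 0.0894
154 [215 209 196] 0.0886 0.0871
157 [216 208 197] 0.0864 0.0848
160 [216 209 196] 0.0842 0.0825
163 [218 211 198] 0.082 0.0802
166 [165 160 150] 0.0798 0.0778
169 [138 134 127] 0.0775 0.0755
172 [140 136 128] 0.0752 0.0731
175 [183 178 167] 0.073 0.0707
178 [212 206 194] 0.0707 0.0683
181 [214 206 194] 0.0684 0.0659
184 [214 207 194] 0.0661 0.0635
t63.2 pos [0.6333 0.0454 0.1827] head 90.6 w 0.0866 f 0.0 F [-0.  -0.1 -0.7] q6 -0.11 | turn [-1.000e-02  1.000e-02  1.715e+01] shift [-5.125 -0.117  1.319]
```

View pics/c18.png

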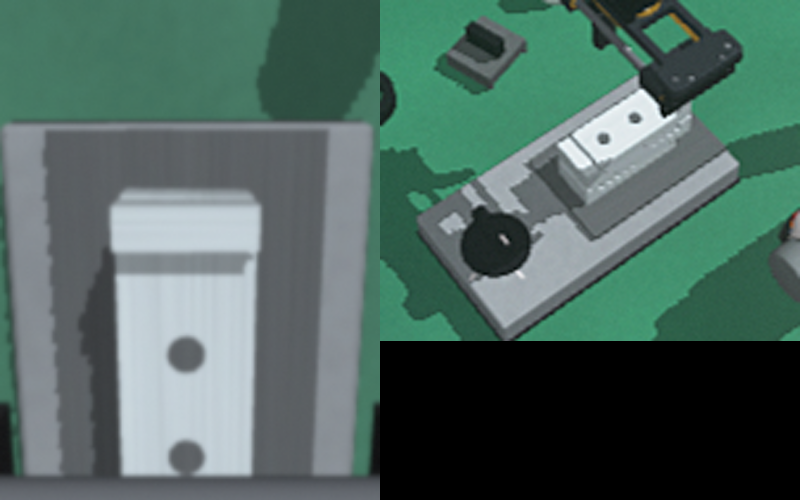

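Pile of four is neat and square. Now the keeper.

Request:
{"method": "jog_arm", "body": {
  "motion": [0,0,0,0,0,1,-1,0,0,0,0,0,1,-1,0,0,0,0,0,1,-1,0,0,0,0,0,1,-1,0,0,0,0,0,1,-1,0,0,0,0,0,1,-1,0,0,0,0,0,1,-1,0,0,0,0,0,1,-1,0,0,0,0,0,1,-1,0,0,0,0,0,1,-1,0,0,0,0,0,1,-1,0,0,0,0,0,1,-1]
}}

```text
time: 64.75
position: [0.6326, 0.0455, 0.1812]
tool_rot: [0.932, 0.362, -0.002, -0.001]
ft_force: [-0.1, 0.7, -1.0]
grip_width: 0.087
grip_force: 0.0
```

Request:
{"method": "jog_arm", "body": {
  "motion": [0,0,0,0,0,1,-1,0,0,0,0,0,1,-1,0,0,0,0,0,1,-1,0,0,0,0,0,1,-1,0,0,0,0,0,1,-1,-0.85,-0.02,0,0,0,0,-1,-0.85,-0.02,0,0,0,0,-1,-0.85,-0.02,0,0,0,0,-1,-0.85,-0.02,0.2,0,0,0,-1,-0.85,-0.02,0.5,0,0,0,-1,-0.85,-0.02,0.6,0,0,0,-1,0,0,0,0,0,0,-1]
}}

```text
time: 66.25
position: [0.4385, -0.0278, 0.1289]
tool_rot: [0.981, 0.195, -0.005, -0.003]
ft_force: [0.7, 0.7, 0.5]
grip_width: 0.0871
grip_force: 0.0
```

Request:
{"method": "jog_arm", "body": {
  "motion": [0,0,0,0,0,0,-1,0,0,0,0,0,0,-1]
}}

```text
time: 66.5
position: [0.4453, -0.0287, 0.1316]
tool_rot: [0.981, 0.196, 0.001, 0.001]
ft_force: [-0.0, 0.5, -0.0]
grip_width: 0.0871
grip_force: 0.0
```

Run:
```python
from h import *
plan(.4415,-.027,.13,22)
im=robot.camera("wrist");cv2.imwrite("pics/w19.png",im)
cv2.imwrite("pics/c19.png",cv2.resize(im[80:280,200:440],None,fx=3.3,fy=3,interpolation=cv2.INTER_CUBIC))
```

```text
t66.5 pos [ 0.4453 -0.0287  0.1316] head 22.6 w 0.0871 f 0.0 F [-0.   0.5 -0. ] q6 0.86 | turn [ 0.02 -0.02  0.16] shift [-0.071 -0.074  0.04 ]
```

View pics/c19.png

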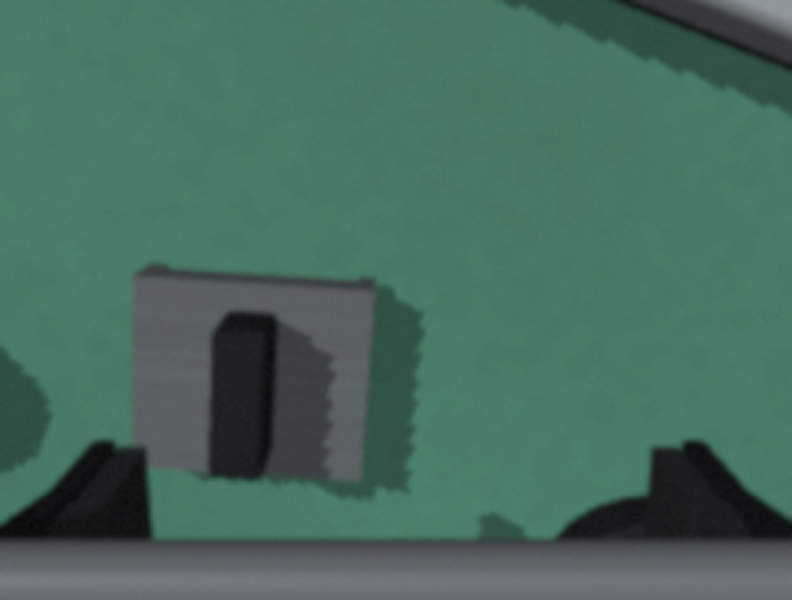

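Keeper has been knocked: its plate-top corners in the crop are about (135,275), (375,288), (361,482) and (140,465). It sits left of the tool axis, turned a little.

Run:
```python
from h import *
o=robot.get_obs()
P=[(135,275),(375,288),(361,482),(140,465)]
W=np.array([wr(o,(200+a/3.3,80+b/3),.021)[:2] for a,b in P]); m=W.mean(0)
print(W.round(4).tolist(),m.round(4),[np.linalg.norm(W[i]-W[(i+1)%4]).round(4) for i in range(4)])
for i,j in((3,0),(2,1)): d=W[j]-W[i]; print(np.degrees(np.arctan2(d[1],d[0])))
d=W[0]-W[1]; print("y axis",np.degrees(np.arctan2(d[1],d[0]))-90)
# grip: bottom corners z~.021 and top
print("grip top pts",[wr(o,(200+a/3.3,80+b/3),.045)[:2].round(4).tolist() for a,b in [(212,332),(270,330),(264,478),(210,475)]])
yw=18.5
plan(m[0],m[1],.08,yw)
```

```text
[[0.4415, 0.0437], [0.4622, -0.0162], [0.4042, -0.0357], [0.3858, 0.0234]] [0.4234 0.0038] [np.float64(0.0633), np.float64(0.0612), np.float64(0.0619), np.float64(0.0593)]
19.97981020068506
18.583869557976445
y axis 19.10480283529006
grip top pts [[0.4406, 0.0174], [0.4465, 0.0045], [0.4059, -0.0092], [0.4014, 0.0038]]
t66.5 pos [ 0.4451 -0.0286  0.1317] head 22.6 w 0.0869 f 0.0 F [-0.2 -0.4 -0.2] q6 0.86 | turn [ 0.02 -0.02  1.03] shift [-0.258 -0.941  1.292]
```

Request:
{"method": "jog_arm", "body": {
  "motion": [-0.26,-0.94,0,0,0,0.85,-1,0,0,0.9,0,0,0,-1,0,0,0.8,0,0,0,-1,0,0,0.5,0,0,0,-1,0,0,0.17,0,0,0,-1,0,0,0,0,0,0,-1,0,0,0,0,0,0,-1],
  "grip_force": 35
}}

```text
time: 67.42
position: [0.4203, 0.0021, 0.0372]
tool_rot: [0.986, 0.167, 0.001, 0.0]
ft_force: [-0.7, 0.3, 0.1]
grip_width: 0.0869
grip_force: 0.0
```

Run:
```python
from h import *
plan(.4236,.004,.036,19.2)
```

```text
t67.4 pos [0.4203 0.0021 0.0372] head 19.2 w 0.0869 f 0.0 F [-0.7  0.3  0.1] q6 0.97 | turn [ 0.01 -0.02  0.  ] shift [ 0.094 -0.018  0.031]
```

Request:
{"method": "jog_arm", "body": {
  "motion": [0.09,-0.02,0.03,0,0,0,-1,0,0,0,0,0,0,1,0,0,0,0,0,0,1,0,0,0,0,0,0,1,0,0,0,0,0,0,1,0,0,0,0,0,0,1,0,0,0,0,0,0,1,0,0,0,0,0,0,1]
}}

```text
time: 68.42
position: [0.4227, 0.0041, 0.0353]
tool_rot: [0.986, 0.167, -0.0, -0.0]
ft_force: [0.2, -0.2, 0.0]
grip_width: 0.0254
grip_force: 0.0
```

Request:
{"method": "jog_arm", "body": {
  "motion": [0,0,-0.5,0,0,0,1,0,0,-1,0,0,0,1,0,0,-1,0,0,0,1,0,0,-1,0,0,0,1,0,0,-1,0,0,0,1,0,0,0,0,0,0,1]
}}

```text
time: 69.18
position: [0.4246, 0.0037, 0.2179]
tool_rot: [0.986, 0.167, 0.003, 0.001]
ft_force: [-0.2, -0.2, -0.5]
grip_width: 0.0007
grip_force: 0.0
```

Run:
```python
from h import *
plan(.634,.031,.20,90.6)
im=robot.camera("wrist");cv2.imwrite("pics/w20.png",im)
for r in range(130,240,3): print(r,im[r,300],im[r,350],hand_x(r,.015)[0],hand_x(r,.036)[0])
```

```text
t69.2 pos [0.4246 0.0037 0.2179] head 19.2 w 0.0007 f 0.0 F [-0.2 -0.2 -0.5] q6 0.98 | turn [  0.11  -0.04 -17.85] shift [0.627 5.243 0.448]
130 [100 120  70] [100 121  69] 0.0651 0.0639
133 [101 123  72] [101 122  71] 0.0635 0.0622
136 [100 121  70] [101 122  71] 0.062 0.0604
139 [102 123  72] [100 120  70] 0.0604 0.0586
142 [102 123  73] [100 121  70] 0.0588 0.0568
145 [103 124  73] [101 122  72] 0.0572 0.055
148 [102 124  73] [ 99 120  69] 0.0556 0.0532
151 [101 121  72] [101 122  72] 0.054 0.0514
154 [83 82 73] [102 123  72] 0.0523 0.0495
157 [99 95 90] [74 88 52] 0.0507 0.0477
160 [99 95 90] [68 82 47] 0.0491 0.0459
163 [101  97  92] [68 81 48] 0.0474 0.044
166 [99 95 91] [67 81 48] 0.0457 0.0421
169 [97 93 89] [67 80 47] 0.0441 0.0402
172 [97 95 89] [68 81 49] 0.0424 0.0384
175 [100  97  90] [69 82 49] 0.0407 0.0365
178 [102  99  94] [68 82 48] 0.039 0.0345
181 [100  98  92] [69 83 49] 0.0373 0.0326
184 [100  95  91] [68 82 48] 0.0356 0.0307
187 [100  96  92] [69 83 48] 0.0339 0.0288
190 [100  96  90] [68 82 48] 0.0321 0.0268
193 [100  96  92] [68 82 48] 0.0304 0.0248
196 [99 96 91] [67 81 48] 0.0287 0.0229
199 [100  96  92] [69 82 49] 0.0269 0.0209
202 [98 95 91] [68 81 48] 0.0251 0.0189
205 [ 99 110  78] [69 82 49] 0.0233 0.0169
208 [101 123  72] [71 85 50] 0.0216 0.0149
211 [102 124  73] [103 123  72] 0.0198 0.0128
214 [103 123  73] [104 125  73] 0.0179 0.0108
217 [101 123  72] [104 127  74] 0.0161 0.0087
220 [103 124  73] [106 127  74] 0.0143 0.0067
223 [101 121  70] [105 128  74] 0.0124 0.0046
226 [100 121  71] [105 126  74] 0.0106 0.0025
229 [100 121  70] [104 125  73] 0.0087 0.0004
232 [ 95 115  67] [ 99 119  69] 0.0069 -0.0017
235 [40 37 33] [40 38 34] 0.005 -0.0038
238 [37 34 32] [38 34 33] 0.0031 -0.0059
```

Closing from full opening takes longer than I allowed, so the fingers closed over nothing. Reopening, hovering and measuring again.

Request:
{"method": "jog_arm", "body": {
  "motion": [0,0,0.8,0,0,0,-1,0,0,0.9,0,0,0,-1,0,0,0.45,0,0,0,-1,0,0,0,0,0,0,-1,0,0,0,0,0,0,-1,0,0,0,0,0,0,-1]
}}

```text
time: 69.97
position: [0.4231, 0.004, 0.1298]
tool_rot: [0.986, 0.167, 0.001, 0.0]
ft_force: [-0.0, -0.7, 0.8]
grip_width: 0.0526
grip_force: 0.0
```

```bash
cat > k.py <<'E'
from h import *
o=robot.get_obs();im=robot.camera("wrist");cv2.imwrite("pics/w21.png",im)
i=im.astype(int); obj=((i[...,1]-i[...,2])<14).astype(np.uint8); obj[228:]=0; obj=cv2.morphologyEx(obj,cv2.MORPH_OPEN,np.ones((3,3)))
n,l,s,c=cv2.connectedComponentsWithStats(obj)
for k in range(1,n):
    if s[k,4]>300:
        pts=np.argwhere(l==k)[:,::-1].astype(np.int32); h=cv2.convexHull(pts); a=cv2.approxPolyDP(h,3,True)[:,0]
        W=np.array([wr(o,p,.021)[:2] for p in a]); b=cv2.boxPoints(cv2.minAreaRect(W.astype(np.float32)))
        print(s[k],a.tolist(),W.round(4).tolist(),"rect",b.mean(0).round(4),[(np.linalg.norm(b[j+1]-b[j]).round(4),np.degrees(np.arctan2(*(b[j+1]-b[j])[::-1])).round(1)) for j in(0,1)])
        dark=(l==k)&(im.max(2)<60); 
        if dark.sum()>50: print("grip px",np.argwhere(dark)[:,::-1].mean(0), np.round(cv2.boxPoints(cv2.minAreaRect(np.argwhere(dark)[:,::-1].astype(np.float32)))).tolist())
E
python3 - <<'E'
exec(open('k.py').read())
plan(.4236,.004,.036,19.2)
E
```

```text
[  262     0   378   113 24072] [[639, 32], [596, 108], [560, 112], [262, 0], [639, 0]] [[0.6302, -0.1845], [0.5707, -0.1844], [0.5583, -0.1582], [0.5557, 0.0955], [0.6487, -0.1716]] rect [ 0.5649 -0.0542] [(np.float32(0.289), np.float32(-70.8)), (np.float32(0.081), np.float32(19.2))]
grip px [491.36042196  28.1195546 ] [[262.0, 0.0], [639.0, 0.0], [639.0, 112.0], [262.0, 112.0]]
[ 284  163   73   65 4579] [[356, 166], [353, 227], [285, 227], [285, 163]] [[0.4614, -0.016], [0.4083, -0.0334], [0.388, 0.025], [0.4439, 0.0425]] rect [0.4252 0.0043] [(np.float32(0.0618), np.float32(-72.6)), (np.float32(0.0586), np.float32(17.4))]
grip px [319.66629087 201.51521984] [[311.0, 176.0], [328.0, 176.0], [328.0, 227.0], [311.0, 227.0]]
[ 138  170   76   56 2801] [[213, 193], [202, 208], [169, 225], [149, 219], [138, 203], [141, 183], [166, 170], [180, 171]] [[0.3977, 0.0944], [0.381, 0.1004], [0.3554, 0.1249], [0.3552, 0.1431], [0.3669, 0.1551], [0.3859, 0.1559], [0.4044, 0.1376], [0.4075, 0.126]] rect [0.3845 0.1271] [(np.float32(0.0644), np.float32(-43.8)), (np.float32(0.0435), np.float32(46.2))]
grip px [191.91061453 193.32960894] [[182.0, 177.0], [193.0, 175.0], [201.0, 211.0], [190.0, 213.0]]
t70.0 pos [0.4232 0.004  0.13  ] head 19.2 w 0.0565 f 0.0 F [0.1 0.2 0.2] q6 0.98 | turn [ 0.01 -0.02 -0.  ] shift [0.01  0.004 2.349]
```

Request:
{"method": "jog_arm", "body": {
  "motion": [0,0,0.9,0,0,0.15,-0.2,0,0,0.8,0,0,0,-0.2,0,0,0.5,0,0,0,-0.2,0,0,0.15,0,0,0,-0.2,0,0,0,0,0,0,-0.2,0.01,0,0,0,0,0,1,0,0,0,0,0,0,1,0,0,0,0,0,0,1,0,0,0,0,0,0,1,0,0,0,0,0,0,1,0,0,0,0,0,0,1,0,0,0,0,0,0,1],
  "grip_force": 35
}}

```text
time: 71.53
position: [0.423, 0.0043, 0.0355]
tool_rot: [0.987, 0.162, -0.0, -0.0]
ft_force: [0.5, 0.6, 3.2]
grip_width: 0.0137
grip_force: 35.0
```

Request:
{"method": "jog_arm", "body": {
  "motion": [0,0,-0.5,0,0,0,1,0,0,-1,0,0,0,1,0,0,-1,0,0,0,1,0,0,-1,0,0,0,1,0,0,-1,0,0,0,1,0,0,0,0,0,0,1,0,0,0,0,0,0,1]
}}

```text
time: 72.4
position: [0.4218, 0.0045, 0.2142]
tool_rot: [0.987, 0.162, -0.001, -0.001]
ft_force: [0.3, -0.4, -4.1]
grip_width: 0.0139
grip_force: 35.0
```

Run:
```python
exec(open('k.py').read())
plan(.634,.031,.21,90.6)
c=robot.calibration('wrist')
for p in [(320,160),(320,170),(320,180),(320,190)]: print(p,hand_x(p[1],.0145,p[0]))
```

```text
[  256     0   322   109 21120] [[577, 0], [528, 103], [510, 108], [259, 20], [257, 0]] [[0.6741, -0.1794], [0.5719, -0.1815], [0.5611, -0.1656], [0.5568, 0.1145], [0.5733, 0.1211]] rect [ 0.575  -0.0455] [(np.float32(0.317), np.float32(-71.5)), (np.float32(0.1027), np.float32(18.5))]
grip px [476.24468085  33.09075119] [[259.0, 0.0], [561.0, 0.0], [561.0, 108.0], [259.0, 108.0]]
[ 186  155   52   41 1496] [[237, 177], [217, 193], [201, 195], [188, 185], [186, 170], [195, 159], [214, 155], [225, 161]] [[0.3931, 0.0955], [0.3672, 0.1129], [0.3588, 0.1301], [0.3658, 0.147], [0.3825, 0.1528], [0.3982, 0.1457], [0.4094, 0.1263], [0.4067, 0.113]] rect [0.3849 0.1278] [(np.float32(0.0529), np.float32(-33.9)), (np.float32(0.0445), np.float32(56.1))]
[ 264  187  113   41 4343] [[376, 194], [374, 227], [266, 227], [264, 194], [269, 187], [371, 187]] [[0.4251, -0.0634], [0.386, -0.0762], [0.3445, 0.0471], [0.3835, 0.0605], [0.3934, 0.0573], [0.4311, -0.0548]] rect [ 0.3888 -0.0067] [(np.float32(0.1308), np.float32(-71.4)), (np.float32(0.0496), np.float32(18.6))]
grip px [320.98185484 219.20766129] [[293.0, 227.0], [293.0, 210.0], [348.0, 210.0], [348.0, 227.0]]
[392 205  56  23 721] [[447, 227], [392, 227], [403, 209], [422, 205], [439, 214]] [[0.414, -0.1594], [0.3929, -0.0967], [0.4182, -0.1004], [0.4299, -0.1197], [0.426, -0.1434]] rect [ 0.4166 -0.1237] [(np.float32(0.0662), np.float32(-71.4)), (np.float32(0.0277), np.float32(18.6))]
grip px [417.87933426 216.34119279] [[392.0, 227.0], [392.0, 205.0], [447.0, 205.0], [447.0, 227.0]]
t72.5 pos [0.4215 0.0046 0.2138] head 18.6 w 0.0137 f 35.0 F [-0.1 -0.8 -3.2] q6 0.99 | turn [ -0.06   0.02 -18.  ] shift [0.605 5.318 0.094]
(320, 160) [0.0491 0.0005]
(320, 170) [0.0436 0.0005]
(320, 180) [0.038  0.0005]
(320, 190) [0.0323 0.0005]
```

Request:
{"method": "jog_arm", "body": {
  "motion": [0,0,0,0,0,-1,1,0,0,0,0,0,-1,1,0,0,0,0,0,-1,1,0,0,0,0,0,-1,1,0,0,0,0,0,-1,1,0,0,0,0,0,-1,1,0,0,0,0,0,-1,1,0,0,0,0,0,-1,1,0,0,0,0,0,-1,1,0,0,0,0,0,-1,1,0,0,0,0,0,-1,1,0,0,0,0,0,-1,1]
}}

```text
time: 73.95
position: [0.4217, 0.0045, 0.2133]
tool_rot: [0.835, 0.55, -0.002, -0.002]
ft_force: [0.1, 0.2, -4.0]
grip_width: 0.0141
grip_force: 35.0
```

Request:
{"method": "jog_arm", "body": {
  "motion": [0,0,0,0,0,-1,1,0,0,0,0,0,-1,1,0,0,0,0,0,-1,1,0,0,0,0,0,-1,1,0,0,0,0,0,-1,1,0,0,0,0,0,-1,1,0.1,0.88,0,0,0,0,1,0.1,0.88,0,0,0,0,1,0.1,0.88,0,0,0,0,1,0.1,0.88,0,0,0,0,1,0.1,0.88,0,0,0,0,1,0.1,0.88,0,0,0,0,1]
}}

```text
time: 75.45
position: [0.6336, 0.0307, 0.2118]
tool_rot: [0.703, 0.711, -0.002, -0.002]
ft_force: [0.8, -0.5, -3.5]
grip_width: 0.0134
grip_force: 35.0
```

Request:
{"method": "jog_arm", "body": {
  "motion": [0,0,0.6,0,0,0,1,0,0,0.6,0,0,0,1,0,0,0.3,0,0,0,1,0,0,0,0,0,0,1,0,0,0,0,0,0,1,0,0,0,0,0,0,1]
}}

```text
time: 76.2
position: [0.6348, 0.0303, 0.1565]
tool_rot: [0.703, 0.711, 0.001, 0.001]
ft_force: [0.1, -0.0, -3.8]
grip_width: 0.014
grip_force: 35.0
```

Run:
```python
from h import *
plan(.634,.031,.131,90.6)
im=robot.camera("wrist");cv2.imwrite("pics/w22.png",im)
i=im.astype(int)
for r in (100,130,150,165,180): 
    print(r,[(c,tuple(im[r,c])) for c in range(262,380,8)])
```

```text
t76.2 pos [0.6348 0.0303 0.1565] head 90.6 w 0.0140 f 35.0 F [ 0.1 -0.  -3.8] q6 -0.14 | turn [ 0.03  0.   -0.  ] shift [ 0.017 -0.019  0.636]
100 [(262, (np.uint8(101), np.uint8(98), np.uint8(93))), (270, (np.uint8(101), np.uint8(98), np.uint8(94))), (278, (np.uint8(105), np.uint8(102), np.uint8(97))), (286, (np.uint8(105), np.uint8(101), np.uint8(97))), (294, (np.uint8(102), np.uint8(98), np.uint8(94))), (302, (np.uint8(104), np.uint8(101), np.uint8(96))), (310, (np.uint8(102), np.uint8(99), np.uint8(93))), (318, (np.uint8(106), np.uint8(103), np.uint8(97))), (326, (np.uint8(105), np.uint8(100), np.uint8(96))), (334, (np.uint8(104), np.uint8(101), np.uint8(97))), (342, (np.uint8(106), np.uint8(102), np.uint8(97))), (350, (np.uint8(105), np.uint8(102), np.uint8(97))), (358, (np.uint8(104), np.uint8(100), np.uint8(95))), (366, (np.uint8(106), np.uint8(101), np.uint8(98))), (374, (np.uint8(104), np.uint8(100), np.uint8(96)))]
130 [(262, (np.uint8(101), np.uint8(98), np.uint8(93))), (270, (np.uint8(101), np.uint8(97), np.uint8(94))), (278, (np.uint8(103), np.uint8(100), np.uint8(95))),
[... 2356 characters left out ...]
94))), (278, (np.uint8(67), np.uint8(65), np.uint8(62))), (286, (np.uint8(186), np.uint8(180), np.uint8(169))), (294, (np.uint8(220), np.uint8(215), np.uint8(202))), (302, (np.uint8(219), np.uint8(213), np.uint8(200))), (310, (np.uint8(221), np.uint8(216), np.uint8(203))), (318, (np.uint8(219), np.uint8(213), np.uint8(201))), (326, (np.uint8(220), np.uint8(215), np.uint8(202))), (334, (np.uint8(216), np.uint8(210), np.uint8(197))), (342, (np.uint8(218), np.uint8(211), np.uint8(198))), (350, (np.uint8(221), np.uint8(216), np.uint8(203))), (358, (np.uint8(102), np.uint8(99), np.uint8(94))), (366, (np.uint8(104), np.uint8(101), np.uint8(96))), (374, (np.uint8(103), np.uint8(99), np.uint8(95)))]
```

Request:
{"method": "jog_arm", "body": {
  "motion": [0.02,-0.02,0.3,0,0,0,1,0,0,0.2,0,0,0,1,0,0,0.08,0,0,0,1,0,0,0,0,0,0,1,0,0,0,0,0,0,1]
}}

```text
time: 76.88
position: [0.6335, 0.0312, 0.1323]
tool_rot: [0.703, 0.711, 0.0, 0.0]
ft_force: [0.1, 0.4, -3.5]
grip_width: 0.0138
grip_force: 35.0
```

Request:
{"method": "jog_arm", "body": {
  "motion": [0,0,0.04,0,0,0,1,0,0,0,0,0,0,1,0,0,0,0,0,0,1]
}}

```text
time: 77.25
position: [0.6333, 0.0312, 0.1306]
tool_rot: [0.703, 0.711, 0.0, 0.0]
ft_force: [0.9, 0.1, -2.8]
grip_width: 0.0137
grip_force: 35.0
```

Request:
{"method": "jog_arm", "body": {
  "motion": [0,0,0.01,0,0,0,1,0,0,0,0,0,0,0.5,0,0,0,0,0,0,0.2,0,0,0,0,0,0,-0.2,0,0,0,0,0,0,-0.5,0,0,0,0,0,0,-0.5,0,0,0,0,0,0,-0.5,0,0,-0.4,0,0,0,-0.5,0,0,-0.8,0,0,0,-0.5,0,0,-1,0,0,0,-0.5,0,0,-0.5,0,0,0,-0.5,0,0,0,0,0,0,-0.5]
}}

```text
time: 78.75
position: [0.6347, 0.0311, 0.2413]
tool_rot: [0.703, 0.711, 0.002, 0.002]
ft_force: [-0.3, 0.1, -0.1]
grip_width: 0.065
grip_force: 0.0
```

Run:
```python
from h import *
o=robot.get_obs();cv2.imwrite("pics/w23.png",robot.camera("wrist"))
plan(.637,-.129,.20,90.6)
```

```text
t78.8 pos [0.6336 0.0312 0.2395] head 90.6 w 0.0652 f 0.0 F [ 0.5 -0.2 -0.4] q6 -0.14 | turn [ 0.03  0.   -0.  ] shift [-4.006  0.043  0.987]
```

Request:
{"method": "jog_arm", "body": {
  "motion": [-0.8,0,0,0,0,0,-0.5,-0.8,0,0,0,0,0,-0.5,-0.8,0,0,0,0,0,-0.5,-0.8,0.04,0,0,0,0,-0.5,-0.8,0,0,0,0,0,-0.5,0,0,0.6,0,0,0,-0.5,0,0,0.5,0,0,0,-0.5,0,0,0,0,0,0,-0.5,0,0,0,0,0,0,-0.5]
}}

```text
time: 79.92
position: [0.6366, -0.1286, 0.194]
tool_rot: [0.703, 0.711, -0.0, -0.0]
ft_force: [0.8, 0.4, 0.5]
grip_width: 0.0656
grip_force: 0.0
```

Run:
```python
from h import *
plan(.637,-.129,.20,90.6)
im=robot.camera("wrist");cv2.imwrite("pics/w24.png",im);sc=robot.camera("scene");cv2.imwrite("pics/s24.png",sc)
w=cv2.imread("pics/w23.png")
a=cv2.resize(im[120:260,230:410],(540,420),interpolation=cv2.INTER_CUBIC)   # x3
b=cv2.resize(w[60:260,245:395],(255,340)); b=cv2.copyMakeBorder(b,0,80,0,0,cv2.BORDER_CONSTANT)
c=cv2.resize(sc[150:210,285:405],(340,170),interpolation=cv2.INTER_CUBIC)
t=robot.camera("top"); d=cv2.resize(t[150:235,290:500],(420,170),interpolation=cv2.INTER_CUBIC)
r2=cv2.hconcat([c,d]); r2=cv2.copyMakeBorder(r2,0,0,0,795-r2.shape[1],cv2.BORDER_CONSTANT)
cv2.imwrite("pics/c24.png",cv2.vconcat([cv2.hconcat([a,b]),r2]))
```

```text
t79.9 pos [ 0.6366 -0.1286  0.194 ] head 90.6 w 0.0656 f 0.0 F [0.8 0.4 0.5] q6 -0.38 | turn [-0.01 -0.    0.  ] shift [-0.009  0.011 -0.15 ]
```

View pics/c24.png

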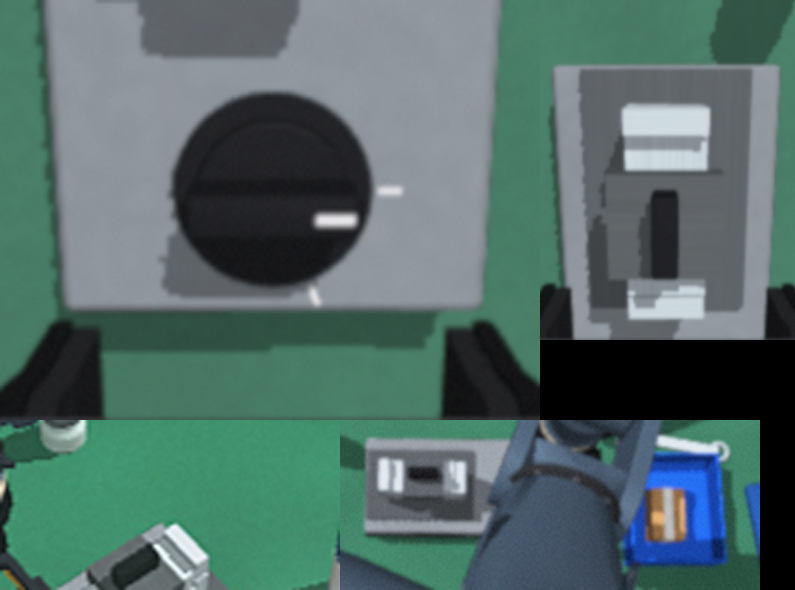

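The picture shows the keeper seated straddling the foot, the carton in the bin, and the knob bar lying along x: skirt centre at crop (273,188), bar top about (275,217). The "on" mark is clockwise at lower right.

Run:
```python
from h import *
o=robot.get_obs()
f=lambda a,b,z: wr(o,(230+a/3,120+b/3),z).round(4)
print(f(275,217,.079),f(273,188,.053),f(273,188,.045),f(190,217,.079),f(360,217,.079),f(275,197,.079),f(275,237,.079))
plan(.637,-.129,.067,180.6)
```

```text
[ 0.6396 -0.126   0.079 ] [ 0.6391 -0.123   0.053 ] [ 0.6391 -0.1249  0.045 ] [ 0.6139 -0.1262  0.079 ] [ 0.6652 -0.1257  0.079 ] [ 0.6395 -0.1198  0.079 ] [ 0.6396 -0.1323  0.079 ]
t80.1 pos [ 0.6371 -0.1288  0.1951] head 90.6 w 0.0653 f 0.0 F [-0.7 -0.  -0.4] q6 -0.38 | turn [ 1.00e-02  3.00e-02 -2.25e+01] shift [ 2.000e-03 -5.000e-03  3.202e+00]
```

Request:
{"method": "jog_arm", "body": {
  "motion": [0,0,0,0,0,-1,-0.3,0,0,0,0,0,-1,-0.3,0,0,0,0,0,-1,-0.3,0,0,0,0,0,-1,-0.3,0,0,0,0,0,-1,-0.3,0,0,0,0,0,-1,-0.3,0,0,0,0,0,-1,-0.3,0,0,0,0,0,-1,-0.3,0,0,0,0,0,-1,-0.3,0,0,0,0,0,-1,-0.3,0,0,0,0,0,-1,-0.3,0,0,0,0,0,-1,-0.3],
  "grip_force": 20
}}

```text
time: 81.58
position: [0.6369, -0.1288, 0.1951]
tool_rot: [0.352, 0.936, -0.0, 0.001]
ft_force: [0.1, -0.4, 0.1]
grip_width: 0.0566
grip_force: 0.0
```

Request:
{"method": "jog_arm", "body": {
  "motion": [0,0,0,0,0,-1,-0.3,0,0,0,0,0,-1,-0.3,0,0,0,0,0,-1,-0.3,0,0,0,0,0,-1,-0.3,0,0,0,0,0,-1,-0.3,0,0,0,0,0,-1,-0.3,0,0,0,0,0,-1,-0.3,0,0,0,0,0,-1,-0.3,0,0,0,0,0,-1,-0.3,0,0,0,0,0,-1,-0.3,0,0,0,0,0,-0.5,-0.3]
}}

```text
time: 82.95
position: [0.6369, -0.1287, 0.195]
tool_rot: [-0.006, 1.0, -0.0, 0.001]
ft_force: [-0.1, 0.0, -0.2]
grip_width: 0.0569
grip_force: 0.0
```

Request:
{"method": "jog_arm", "body": {
  "motion": [-0.02,0.02,0.8,0,0,0,-0.3,0,0,0.9,0,0,0,-0.3,0,0,0.7,0,0,0,-0.3,0,0,0.4,0,0,0,-0.3,0,0,0,0,0,0,-0.3,0,0,0,0,0,0,-0.3]
}}

```text
time: 83.7
position: [0.6383, -0.1283, 0.0834]
tool_rot: [-0.005, 1.0, -0.0, 0.001]
ft_force: [0.7, 0.3, 0.8]
grip_width: 0.0561
grip_force: 0.0
```

Run:
```python
from h import *
plan(.638,-.128,.068,180.6)
```

```text
t83.7 pos [ 0.6383 -0.1283  0.0834] head -179.4 w 0.0561 f 0.0 F [0.7 0.3 0.8] q6 -1.95 | turn [-0.01  0.03 -0.  ] shift [0.007 0.008 0.384]
```

Request:
{"method": "jog_arm", "body": {
  "motion": [0,0,0.25,0,0,0,-0.3,0,0,0.12,0,0,0,-0.3,0,0,0,0,0,0,-0.3,0,0,0,0,0,0,1,0,0,0,0,0,0,1,0,0,0,0,0,0,1,0,0,0,0,0,0,1,0,0,0,0,0,0,1,0,0,0,0,0,0,1,0,0,0,0,0,0,1,0,0,0,0,0,0,1]
}}

```text
time: 85.08
position: [0.6373, -0.1257, 0.0674]
tool_rot: [-0.005, 1.0, 0.002, -0.0]
ft_force: [1.4, 5.9, 1.7]
grip_width: 0.015
grip_force: 20.0
```

Request:
{"method": "jog_arm", "body": {
  "motion": [-0.02,0.06,0,0,0,0,1,0,0,0,0,0,1,1,0,0,0,0,0,1,1,0,0,0,0,0,1,1,0,0,0,0,0,1,1,0,0,0,0,0,1,1,0,0,0,0,0,1,1,0,0,0,0,0,1,1,0,0,0,0,0,1,1]
}}

```text
time: 86.2
position: [0.6373, -0.126, 0.0674]
tool_rot: [0.272, 0.962, -0.001, -0.001]
ft_force: [-2.3, -0.8, 1.6]
grip_width: 0.0146
grip_force: 20.0
```

Request:
{"method": "jog_arm", "body": {
  "motion": [0,0,0,0,0,1,1,0,0,0,0,0,1,1,0,0,0,0,0,1,1,0,0,0,0,0,1,1,0,0,0,0,0,1,1,0,0,0,0,0,1,1,0,0,0,0,0,1,1,0,0,0,0,0,1,1,0,0,0,0,0,0,1]
}}

```text
time: 87.32
position: [0.637, -0.1263, 0.0674]
tool_rot: [0.525, 0.851, -0.001, -0.001]
ft_force: [-3.0, -1.6, 3.9]
grip_width: 0.0151
grip_force: 20.0
```

Run:
```python
from h import *
o=robot.get_obs(); print(np.round(o['moment'],3),np.round(o['ft_force'],1)); plan(.638,-.128,.068,112)
```

```text
[-0.402  0.479 -0.119] [-3.  -1.6  3.9]
t87.3 pos [ 0.637  -0.1263  0.0674] head 116.6 w 0.0151 f 20.0 F [-3.  -1.6  3.9] q6 -0.83 | turn [-0.03 -0.    1.16] shift [-0.05   0.007 -0.015]
```

Request:
{"method": "jog_arm", "body": {
  "motion": [0,0,0,0,0,0,0.3,0,0,0,0,0,0,-0.1,0,0,0,0,0,0,-0.3,0,0,0,0,0,0,-0.3,0,0,0,0,0,0,-0.3,0,0,-0.5,0,0,0,-0.3,0,0,-0.9,0,0,0,-0.3,0,0,-1,0,0,0,-0.3,0,0,-0.8,0,0,0,-0.3,0,0,0,0,0,0,-0.3,0,0,0,0,0,0,-0.3]
}}

```text
time: 88.7
position: [0.6376, -0.1253, 0.1955]
tool_rot: [0.526, 0.851, -0.0, -0.0]
ft_force: [0.4, 1.2, -0.4]
grip_width: 0.0566
grip_force: 0.0
```

Run:
```python
from h import *
o=robot.get_obs();im=robot.camera("wrist");cv2.imwrite("pics/w25.png",im)
mk=(im.min(2)>150).astype(np.uint8); n,l,s,c=cv2.connectedComponentsWithStats(mk)
for k in range(1,n):
    if 8<s[k,4]<400 and 120<s[k,1]<260:
        pts=np.argwhere(l==k)[:,::-1].astype(np.float32); vx,vy,x0,y0=cv2.fitLine(pts,2,0,.01,.01)[:,0]
        a=wr(o,(x0+10*vx,y0+10*vy),.079)-wr(o,(x0,y0),.079)
        print(s[k],wr(o,c[k],.079).round(4)[:2],wr(o,c[k],.041).round(4)[:2],"dir %.0f"%np.degrees(np.arctan2(a[1],a[0])))
plan(.638,-.128,.2,112)
```

```text
[295 124   7   8  21] [ 0.5942 -0.0799] [ 0.5926 -0.0828] dir -31
[420 127   7   6  26] [ 0.6908 -0.0337] [ 0.7029 -0.03  ] dir 38
[269 131   4   4  10] [ 0.5751 -0.0942] [ 0.5708 -0.0991] dir 68
[285 134  15  10  48] [ 0.5943 -0.09  ] [ 0.5927 -0.0944] dir 4
[311 137  18  11  69] [ 0.6152 -0.0828] [ 0.6166 -0.0861] dir 6
[375 140  12  10  38] [ 0.6646 -0.0606] [ 0.6731 -0.0608] dir -7
[397 143   8   8  26] [ 0.6816 -0.055 ] [ 0.6924 -0.0544] dir 72
[387 154   8  19  58] [ 0.6804 -0.0698] [ 0.6911 -0.0712] dir -53
[352 164   8   9  38] [ 0.6555 -0.0887] [ 0.6626 -0.0928] dir -45
[372 164  10  15  41] [ 0.673  -0.0841] [ 0.6826 -0.0876] dir -28
[389 176  11  10  34] [ 0.6921 -0.0837] [ 0.7044 -0.0871] dir 73
[276 190   6   5  16] [ 0.6031 -0.1402] [ 0.6028 -0.1517] dir 71
[370 191   9  11  50] [ 0.6822 -0.1045] [ 0.6931 -0.1108] dir 66
[375 195  12  21  73] [ 0.6922 -0.1093] [ 0.7046 -0.1164] dir 99
[350 199   9   7  53] [ 0.6689 -0.1174] [ 0.678  -0.1256] dir 4
[314 209   6  18  67] [ 0.6455 -0.146 ] [ 0.6512 -0.1583] dir 112
[340 208  10  11  59] [ 0.6662 -0.1306] [ 0.6748 -0.1407] dir 82
[365 208   9  18  55] [ 0.6878 -0.1228] [ 0.6995 -0.1317] dir -44
[341 227  10   5  29] [ 0.6742 -0.1444] [ 0.684  -0.1564] dir 15
t88.8 pos [ 0.6372 -0.1252  0.1946] head 116.6 w 0.0567 f 0.0 F [ 0.2  0.4 -0.2] q6 -0.83 | turn [-0.02 -0.02  1.15] shift [-0.072 -0.007 -0.136]
```

The knob mark now points at −68°, its "on" position. Nothing is being touched, so I'm handing in.

```bash
python3 -c "
from rig import robot
print(robot.hand_in())"
```

```text
the job is handed in; nothing more can be done
None
```

The job is handed in: carton in the blue bin, four brackets (only four were on the bench) piled on the plate, the keeper sitting over the top foot, and the knob turned to on. The pile is near the plate's middle; measured off the knob it may be 3–4 mm out.

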